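Hang a test ring on the empty peg of a revolving rack

TASK

Turn the revolving test-ring rack (the wooden bar on its top is its handle) until the empty peg stands over the brass pointer on the base; then pick up the loose clay test ring and hang it on that peg, fully down on its collar. Leave the rack standing with that peg still over the pointer, and do not disturb the glaze jar, the wooden stamp or the purple cup.

Things in the scene. Friction and masses are not known exactly. Their poses are not given: they have to be found in the camera images.
- rack_base: Fixed base of the revolving rack: a dark steel foot 140 mm across. The origin lies on the rack's vertical axis at the table top. A brass pointer sticks out of the rim along the base's own -x axis, with a small upright stud 92 mm from the axis; it always faces roughly towards the robot.
- rotor (a joint): Angle in rad of the rack's rotor about the vertical, anticlockwise from above; 0 when the empty peg stands right over the brass pointer. It starts between 0.8 and 2.5, can be turned either way (-3.4 to 3.4) and stays where it is left: friction about 0.08 N m.
- handle (a point): Centre of the wooden bar handle on top of the rotor, on the rack's axis, 127 mm above the table. The bar is 60 mm long, 14 mm thick and 26 mm high (z = 114 to 140 mm), on an 18 mm post. Axes are the rotor's: the bar's length runs along x, the empty peg lies on its -x side.
- peg_tip (a point): Tip of the empty peg, 106 mm from the rack's axis and 111 mm above the table. The peg is round, 12 mm in diameter, with a rounded end.
- peg_seat (a point): Point on the axis of the empty peg, 39 mm down from peg_tip, 81 mm from the rack's axis and 81 mm above the table, where the centre of a fully hung ring comes to lie (within a few mm; the hole is loose). 11 mm farther down is the 18 mm collar on which the ring rests. The peg runs from here outward and up, 40 degrees from vertical. Axes are the rotor's.
- ring_center (a point): Centre of the loose clay test ring, half-way up: a plain terracotta tube 42 mm in outer diameter, 21 mm in hole diameter and 22 mm high, about 60 g, at first flat on the table, its hole (z axis) upright. It passes onto the 12 mm peg only when its hole is within about 20 degrees of the peg's lean.
- jar_mid (a point): Bystander: glaze jar with a dark lid, 53 mm across, 62 mm high; centre.
- stamp_mid (a point): Bystander: square wooden texture stamp, 30 x 30 mm, 56 mm high, standing; centre.
- cup_mid (a point): Bystander: purple plastic cup, 84 mm across, 112 mm high; centre.
- disc (a point): Centre of the top of the rotor's wooden disc (150 mm across, 62 mm above the table), on the rack's axis. Four steel pegs stand on it 90 degrees apart, each leaning outward and up, 40 degrees from vertical, their rounded tips 107 mm from the axis and 112 mm high. Three pegs carry clay test rings that are fixed to them and reach 105 mm high; one is empty.
Mind the look-alikes: they are no part of the job. What is shaped like the part that bears ring_center but turquoise is not meant.

How it is judged:
By the outcome, as a careful person would: the job done as asked, in the order asked, and still so for the second after the job is handed in, with the robot touching nothing.
It also fails if it takes over 64 s, if anything falls off the work surface, if the arm or the gripper's body presses on something with over 40 N, if the wrist force passes 120 N, or if a joint passes its speed limit or range.

ROBOT

A 7-joint arm with a two-finger parallel gripper is mounted at the origin on the work surface; the furniture and walls round the work are solid. World frame = base frame: x ahead of the robot, y to its left, z up, the work surface at z = 0. Lengths are in m, angles in rad, forces in N, time in s.
With the tool pointing down it reaches from about 0.425 to 0.825 m from the base axis. Payload 3.6 kg.
Tool frame: the origin (TCP) lies between the finger pads; the fingertips stand 8 mm ahead of it and the grasp point (between the pads) lies 11 mm behind it; z points along the fingers, x is the direction in which the jaws open and shut, and the axes are right-handed (so a half turn about z gives the same grasp; the last joint's range is limited). The gripper opens to 93 mm and grips with 3 to 60 N. Pads are 15 mm wide; open, the fingers measure 128 mm over their backs; the gripper's body (75 mm by 188 mm) begins 65 mm behind the grasp point.
Start: joints at [-1.194, 0.615, -0.013, 1.423, 0.008, 1.103, -0.04], TCP at [0.255, 0.598, 0.227] pointing down, gripper open.
Joint ranges: [-3.12, 3.12], [-0.3, 2.06], [-1.34, 1.32], [0.26, 2.42], [-1.36, 4.5], [0.01, 1.98], [-2.84, 2.84]. Speed limits (rad/s): [2.79, 2.79, 3.14, 3.14, 3.14, 3.14, 3.14].

INTERFACE

Orientations are given as a 3x3 rotation matrix whose columns are the frame's x, y, z axes.
In Python, from plant import * gives the robot as it stands.
- The arm moves only by the tool apply_moves, never from a script. Its argument "plan" is a list of rows, each an object of numbers: "tx", "ty", "tz": the shift along the tool's x, y, z in cm; "wx", "wy", "wz": the turn, a rotation vector about the tool's x, y, z in rad. A call has exactly 10 rows; each row is the pose to reach, as a shift and turn from the pose commanded when the call began, along the tool's axes at that moment; what a row does not reach only later rows make up. A row lasts 1/10 s, in which the tool goes at most 50 mm and 8.59 degrees, less where a joint would pass 70% of its speed; a pose out of reach is approached as far as the arm can. A call with a gripper value outside its range is refused whole. "jaw" is the closure, from -1 (fully open) to 1 (shut), set as the call begins (left out, the last holds). The fingers move at their own pace and stop on an object; "newtons" is the grip in N (left out, the last holds). Time passes only in rows, so rows that repeat a pose let the fingers close, or fill a call up. It gives the time, the measured TCP pose, the force and the opening at its end, in the units of the state.
- sense(): the state, without advancing time (a new reading comes with each control period).
- snapshot(name): name is "side" or "top"; returns a dict with "color" (480x640x3 uint8, red, green, blue), "mtx" (3x3 intrinsics, pixels), "k1" (the pictures are not rectified: a ray, as slopes to the right and down, at radius r is drawn at 1 + k1 r^2 times it, then the intrinsics apply), "rvec" (rotation vector, rad) and "tvec" (3), from world to camera coordinates, as OpenCV has them. Camera axes: x right, y down, z forward; pixel columns grow to the right and rows downward; lengths in m; the calibration is good to about 2 mm. A picture is of the moment at which its call begins. There is no depth.
- close_job(): hands the job in, once; it reports no verdict.
The state is a dict: "t": time; "qpos": joint angles; "joint_vel": joint speeds; "tau": joint torques, N m; "tool_pos": TCP position; "eef_rot": TCP orientation; "ft_force": force on the tool from outside, world axes, zero at the start; "ft_torque": the same for the moment, N m; "width": finger opening in m.
Only numpy, scipy, OpenCV 4.12 (cv2) and the standard library are available. Lean on these libraries where they do the work, as an engineer would, in place of code of your own. Each camera call takes 0.05 s, during which the arm holds its last target.

## Working session

There is one attempt and no reset: what is moved stays moved. The work goes in short steps, Python scripts to look and compute and a tool call to move; the robot and the scene stay as the last step left them, time stands still between calls to the robot, and variables do not carry over. Pictures are saved under pics/ and viewed, and the job is handed in when it is done.

Besides the shell and the picture viewer there is one more tool, called after "Request:" by a JSON object that holds its "name" and its "arguments", one argument or row to a line. apply_moves: Moves the arm, as the interface text tells. Its arguments: {"type":"object","properties":{"plan":{"type":"array"},"jaw":{"type":"number"},"newtons":{"type":"number"}},"required":["plan"]}

```bash
ls; mkdir -p pics
python3 - <<'E'
from plant import *
import cv2
s=sense(); print(s)
for n in("side","top"):
    d=snapshot(n); cv2.imwrite(f"pics/{n}0.png",d["color"][:,:,::-1]); print(n,d["mtx"],d["k1"],d["rvec"],d["tvec"])
E
```

```text
pics
{'t': 0.0, 'qpos': array([-1.19353357,  0.61589152, -0.01259692,  1.42490923,  0.0081052 ,
        1.10340281, -0.0403831 ]), 'joint_vel': array([ 0.0005118 , -0.00214285, -0.00198235, -0.00119099, -0.00106316,
       -0.00081013, -0.00043285]), 'tau': array([-3.67933653e-04, -4.58934116e+01,  2.08974942e-01, -1.65744746e+01,
       -6.10182923e-02,  2.03201902e-02,  2.04272274e-04]), 'tool_pos': array([0.25506894, 0.59701342, 0.22549578]), 'eef_rot': array([[ 3.92815756e-01,  9.19616695e-01, -9.56920044e-04],
       [ 9.19613630e-01, -3.92816918e-01, -2.37501253e-03],
       [-2.55999556e-03,  5.29456282e-05, -9.99996722e-01]]), 'ft_force': array([-0.53695588,  0.26835549, -0.82192751]), 'ft_torque': array([-0.02733908,  0.02145795,  0.02579428]), 'width': 0.09276260901377342}
side [[534.28716669   0.         322.86270154]
 [  0.         534.28716669 247.4631448 ]
 [  0.           0.           1.        ]] -0.08827165977935963 [ 2.17717042 -0.00284431 -0.01885276] [-0.45493468  0.08798617  1.27604506]
top [[503.44785342   0.         317.80240953]
 [  0.         503.44785342 247.88265023]
 [  0.           0.           1.        ]] -0.08840833880665443 [ 2.10696008 -2.13017938  0.19935303] [-0.00234457  0.47244238  1.19782724]
```

View pics/side0.png

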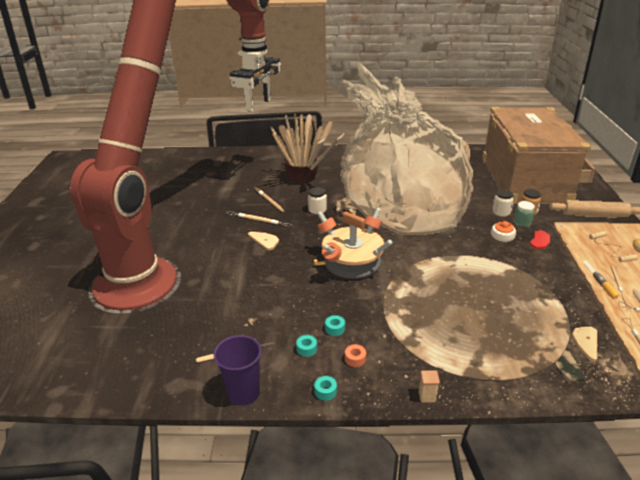

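View pics/top0.png

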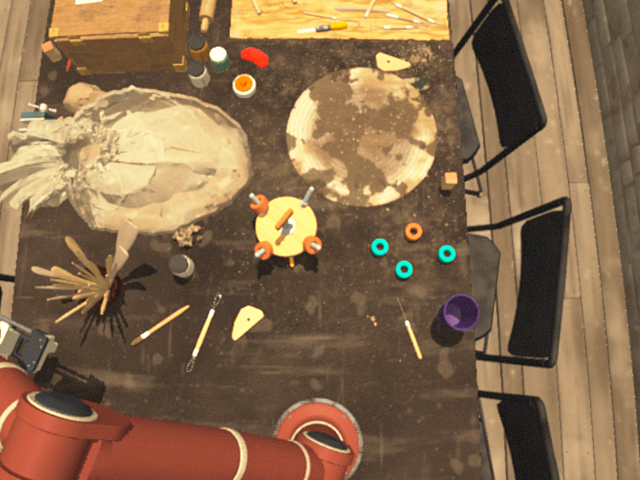

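Top view: the loose terracotta ring is at (414,232). The turquoise rings at (380,247), (404,270) and (447,254) are look-alikes. The empty peg is at about (308,190), the pointer at (292,264), the jar at (181,266), the stamp at (451,178) and the cup at (460,312).

```bash
cat > h.py <<'E'
import numpy as np, cv2
from plant import *
def cam(d):
    R,_=cv2.Rodrigues(np.array(d["rvec"],float)); return R,np.array(d["tvec"],float).ravel()
def ray(d,p):
    u=cv2.undistortPoints(np.array([[p]],float),d["mtx"],np.array([d["k1"],0,0,0.])).ravel()
    R,t=cam(d); return -R.T@t, R.T@np.array([u[0],u[1],1])
def onz(d,p,z):
    o,v=ray(d,p); return o+v*(z-o[2])/v[2]
def proj(d,P):
    return cv2.projectPoints(np.array(P,float).reshape(-1,3),np.array(d["rvec"],float),np.array(d["tvec"],float),d["mtx"],np.array([d["k1"],0,0,0.]))[0].reshape(-1,2)
def crop(d,x0,y0,x1,y1,s,name):
    c=cv2.resize(d["color"][y0:y1,x0:x1],None,fx=s,fy=s,interpolation=cv2.INTER_CUBIC); cv2.imwrite(name,c[:,:,::-1])
def blobs(d,lo,hi,amin=15):
    h=cv2.cvtColor(d["color"],cv2.COLOR_RGB2HSV); m=cv2.inRange(h,np.array(lo),np.array(hi))
    n,l,st,c=cv2.connectedComponentsWithStats(m)
    return [(c[i].round(1),st[i]) for i in range(1,n) if st[i][4]>=amin],l
E
python3 - <<'E'
from h import *
t=snapshot("top"); s=snapshot("side")
crop(t,230,160,350,290,5,"pics/t1.png"); crop(s,290,190,420,290,6,"pics/s1.png")
crop(t,360,200,480,290,6,"pics/t2.png")
for d in(t,s):
  for lo,hi in(((5,130,120),(14,255,255)),((14,80,170),(28,200,255)) ,((125,80,30),(150,255,255))):
    print(lo,[(c,list(st)) for c,st in blobs(d,lo,hi,40)[0]])
E
```

```text
(5, 130, 120) [(array([47.2, 46.7]), [np.int32(41), np.int32(40), np.int32(13), np.int32(14), np.int32(87)]), (array([255.2,  55.4]), [np.int32(240), np.int32(46), np.int32(29), np.int32(20), np.int32(176)]), (array([68.2, 64.1]), [np.int32(66), np.int32(58), np.int32(6), np.int32(14), np.int32(47)]), (array([450.7, 178. ]), [np.int32(444), np.int32(172), np.int32(14), np.int32(13), np.int32(59)]), (array([259.9, 204. ]), [np.int32(249), np.int32(194), np.int32(24), np.int32(20), np.int32(228)]), (array([284.3, 220.7]), [np.int32(276), np.int32(211), np.int32(17), np.int32(19), np.int32(59)]), (array([413., 231.]), [np.int32(404), np.int32(222), np.int32(19), np.int32(19), np.int32(100)]), (array([413.4, 230.3]), [np.int32(409), np.int32(226), np.int32(9), np.int32(10), np.int32(43)]), (array([311.2, 244.3]), [np.int32(303), np.int32(235), np.int32(19), np.int32(20), np.int32(218)]), (array([263.7, 249.6]), [np.int32(254), np.int32(240), np.int32(21), np.int32(20), np.int32(212)]), (array([105.9, 444.3]), [np.int32(0), np.int32(367), np.int32(240), np.int32(113), np.int32(13742)]), (
[... 10387 characters left out ...]
, 322.7]), [np.int32(386), np.int32(309), np.int32(26), np.int32(31), np.int32(311)]), (array([586.8, 340.1]), [np.int32(573), np.int32(327), np.int32(25), np.int32(33), np.int32(557)]), (array([444. , 349.4]), [np.int32(407), np.int32(328), np.int32(70), np.int32(48), np.int32(1616)]), (array([536. , 355.7]), [np.int32(531), np.int32(351), np.int32(10), np.int32(11), np.int32(51)]), (array([204.4, 357.7]), [np.int32(196), np.int32(354), np.int32(17), np.int32(8), np.int32(78)]), (array([502.7, 366.9]), [np.int32(478), np.int32(355), np.int32(55), np.int32(25), np.int32(828)])]
(125, 80, 30) [(array([239.3, 367.8]), [np.int32(214), np.int32(336), np.int32(47), np.int32(69), np.int32(2423)])]
```

View pics/t1.png

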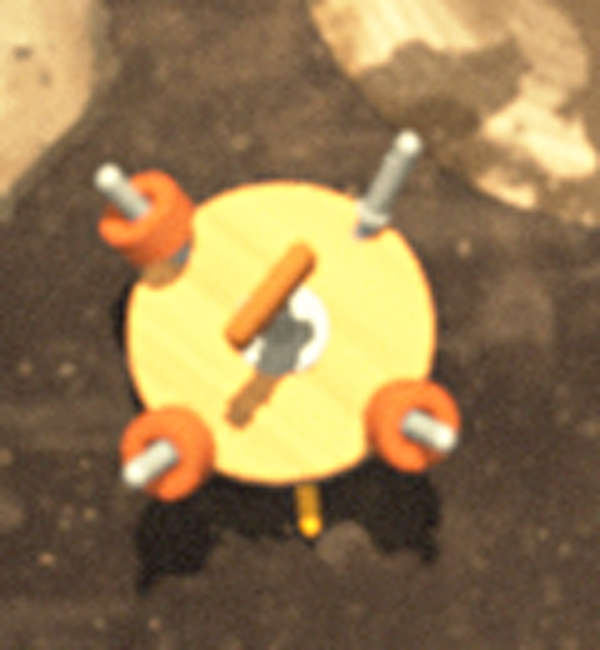

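View pics/s1.png

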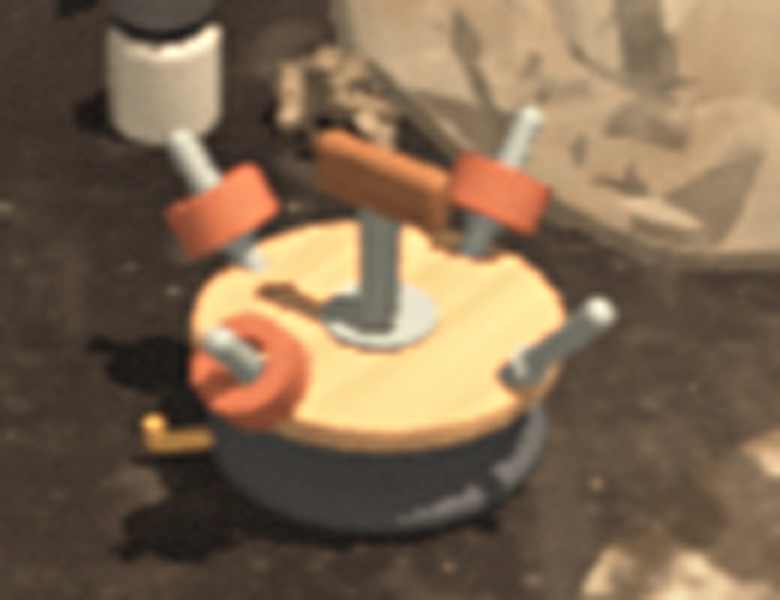

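View pics/t2.png

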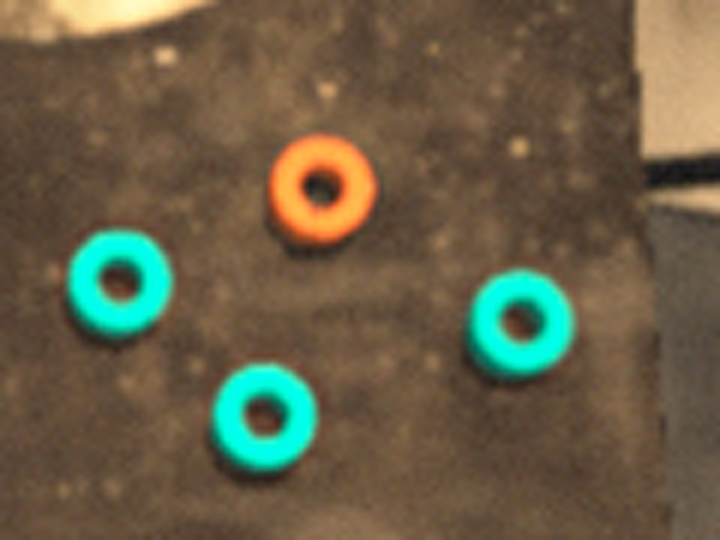

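The enlarged crop shows the terracotta ring at (413.6,231). The other three rings are turquoise, so this is the one meant. Next: triangulate the peg tips, stud and handle.

```bash
cat >> h.py <<'E'
def tri(a,p,b,q):
    o1,v1=ray(a,p);o2,v2=ray(b,q)
    A=np.c_[v1,-v2]; k=np.linalg.lstsq(A,o2-o1,rcond=None)[0]
    x,y=o1+k[0]*v1,o2+k[1]*v2
    return (x+y)/2,np.linalg.norm(x-y)
E
python3 - <<'E'
from h import *
t=snapshot("top"); s=snapshot("side")
tp=[(311.4,188.6),(252,195.4),(257.4,254.4),(319.4,247.6)]
sp=[(390.3,241.7),(378.3,209.7),(320.3,213.3),(326.3,246.7)]
P=[]
for a,b in zip(tp,sp):
    x,e=tri(t,a,s,b);P.append(x);print(x.round(4),round(e,4), onz(t,a,.111).round(4))
P=np.array(P);ax=P.mean(0);print("axis",ax, np.linalg.norm((P-ax)[:,:2],axis=1))
st,e=tri(t,(291.8,264.6),s,(315.5,260.8));print("stud",st,e,np.hypot(*(st-ax)[:2]))
ang=[np.arctan2(*(p-ax)[1::-1]) for p in P]
print(np.degrees(ang)); pa=np.arctan2(st[1]-ax[1],st[0]-ax[0]);print("pointer",np.degrees(pa))
e=np.degrees(np.unwrap(np.array(ang)-pa)); print((e+180)%360-180)
# handle ends
for p in [(230+302/5,160+255/5),(230+237/5,160+333/5)]: print("hnd",onz(t,p,.14))
b=[c for c,st_ in blobs(t,(5,130,120),(28,255,255),100)[0] if abs(c[0]-413)<4 and abs(c[1]-231)<4];print(b)
print("ring",onz(t,(413.6,231),.022),onz(s,(355.2,354.8),.011))
print("turq",[onz(t,p,.022).round(3) for p in((380,246.5),(404,269),(446.8,253))])
print("jar",onz(t,(181,266),.062),"stamp",onz(t,(450.7,177.6),.056),"cup",onz(t,(460,312),.112),onz(s,(240,348),.112))
E
```

```text
[0.6071 0.0063 0.1109] 0.0051 [0.6045 0.0061 0.111 ]
[0.5917 0.1487 0.1109] 0.0044 [0.5894 0.1484 0.111 ]
[0.4477 0.1338 0.1112] 0.0039 [0.4458 0.1335 0.111 ]
[ 0.4624 -0.0112  0.1112] 0.0042 [ 0.4603 -0.0115  0.111 ]
axis [0.5272349  0.06938481 0.11105151] [0.10182209 0.10220009 0.10232817 0.10345395]
stud [0.4360749  0.05823499 0.02187304] 0.0019326642739287585 0.09183933905310655
[ -38.29402809   50.87567918  141.00049473 -128.83825162]
pointer -173.02676021870863
[ 134.73273213 -136.0975606   -45.97274505   44.18850859]
hnd [0.54166807 0.0546465  0.14      ]
hnd [0.50494142 0.08455436 0.14      ]
[array([413.1, 230.7])]
ring [ 0.51783289 -0.25115886  0.022     ] [ 0.52090326 -0.2455002   0.011     ]
turq [array([ 0.479, -0.164,  0.022]), array([ 0.421, -0.222,  0.022]), array([ 0.46 , -0.333,  0.022])]
jar [0.42799587 0.32656645 0.062     ] stamp [ 0.64787301 -0.34615564  0.056     ] cup [ 0.30584626 -0.3324316   0.112     ] [ 0.31144678 -0.3246142   0.112     ]
```

Run:
```python
from h import *
t=snapshot("top"); s=snapshot("side")
print("bag left edge near rack", [onz(t,p,.1).round(3) for p in((250,165),(190,230),(90,150))])
print("bag knob/neck tri", tri(t,(95,140),s,(400,85)))
print("brush tips", [tri(t,a,s,b) for a,b in(((127,225),(300,118)),((45,270),(282,125)))])
print("brush base", onz(t,(105,300),.05), onz(s,(300,175),0.03))
E=sense();R=E["eef_rot"];dx=np.array([.45,.12,.33])-E["tool_pos"];print((R.T@dx*100).round(2))
```

```text
bag left edge near rack [array([0.67 , 0.156, 0.1  ]), array([0.509, 0.298, 0.1  ]), array([0.719, 0.563, 0.1  ])]
bag knob/neck tri (array([0.6584351, 0.4448901, 0.3267617]), np.float64(0.02162320892606602))
brush tips [(array([0.43561691, 0.36775908, 0.28384072]), np.float64(0.08359300922412861)), (array([0.36439902, 0.59714356, 0.17136479]), np.float64(0.08012324928029527))]
brush base [0.34695721 0.51716206 0.05      ] [0.38141811 0.50236848 0.03      ]
[-36.28  36.66 -10.34]
```

Request:
{"name": "apply_moves", "arguments": {
  "plan": [
    {"tz": -5},
    {"tz": -10},
    {"tz": -15},
    {"tz": -19},
    {"tx": -3, "ty": 3, "tz": -19},
    {"tx": -6, "ty": 6, "tz": -19},
    {"tx": -9, "ty": 9, "tz": -19},
    {"tx": -12, "ty": 12, "tz": -19},
    {"tx": -15, "ty": 15, "tz": -19},
    {"tx": -18, "ty": 18, "tz": -19}
  ]
}}

```text
validation failed for argument at $.pl...
```

Request:
{"name": "apply_moves", "arguments": {
  "plan": [
    {"tx": -3, "ty": 3},
    {"tx": -6, "ty": 6},
    {"tx": -9, "ty": 9},
    {"tx": -12, "ty": 12},
    {"tx": -15, "ty": 15},
    {"tx": -18, "ty": 18.5},
    {"tx": -18, "ty": 18.5},
    {"tx": -18, "ty": 18.5},
    {"tx": -18, "ty": 18.5},
    {"tx": -18, "ty": 18.5}
  ]
}}

```text
validation failed for argument at $.pl...
```

```bash
cat >> h.py <<'E'
def go(pos,R=None):
    s=sense(); r=np.array(s["eef_rot"]); print("t",round(s["t"],2),"pos",np.round(s["tool_pos"],4),"q",np.round(s["qpos"],2),"F",np.round(s["ft_force"],1),"w",round(s["width"],4))
    print("shift cm",(r.T@(np.array(pos)-s["tool_pos"])*100).round(2))
    if R is not None: print("rotvec",cv2.Rodrigues(r.T@R)[0].ravel().round(4))
def down(a):
    a=np.radians(a);c,s=np.cos(a),np.sin(a); return np.array([[c,s,0],[s,-c,0],[0,0,-1.]])
E
python3 - <<'E'
from h import *
go((.526,.0695,.22),down(51.2)); print(sense()["eef_rot"].round(3))
E
```

```text
t 0.4 pos [0.2554 0.5976 0.2265] q [-1.19  0.62 -0.01  1.42  0.01  1.1  -0.04] F [-0.2 -0.6 -0. ] w 0.0932
shift cm [-37.93  45.64   0.66]
rotvec [1.000e-04 4.000e-04 2.734e-01]
[[ 0.393  0.92  -0.   ]
 [ 0.92  -0.393 -0.   ]
 [-0.    -0.    -1.   ]]
```

Request:
{"name": "apply_moves", "arguments": {
  "plan": [
    {"tx": 0, "ty": 0, "tz": -5, "wx": 0, "wy": 0, "wz": 0},
    {"tx": 0, "ty": 0, "tz": -10, "wx": 0, "wy": 0, "wz": 0},
    {"tx": 0, "ty": 0, "tz": -15, "wx": 0, "wy": 0, "wz": 0},
    {"tx": 0, "ty": 0, "tz": -19, "wx": 0, "wy": 0, "wz": 0},
    {"tx": -3, "ty": 3, "tz": -19, "wx": 0, "wy": 0, "wz": 0},
    {"tx": -6, "ty": 6, "tz": -19, "wx": 0, "wy": 0, "wz": 0},
    {"tx": -9, "ty": 9, "tz": -19, "wx": 0, "wy": 0, "wz": 0},
    {"tx": -12, "ty": 12, "tz": -19, "wx": 0, "wy": 0, "wz": 0},
    {"tx": -15, "ty": 15, "tz": -19, "wx": 0, "wy": 0, "wz": 0},
    {"tx": -18, "ty": 18, "tz": -19, "wx": 0, "wy": 0, "wz": 0}
  ]
}}

```text
t: 1.4
tool_pos: [0.3506, 0.3596, 0.4169]
eef_rot: [[0.393, 0.92, 0.0], [0.92, -0.393, 0.0], [0.0, 0.0, -1.0]]
ft_force: [-0.3, 0.6, -0.8]
width: 0.0925
```

Request:
{"name": "apply_moves", "arguments": {
  "plan": [
    {"tx": -2, "ty": 2.8, "tz": 0, "wx": 0, "wy": 0, "wz": 0.03},
    {"tx": -4, "ty": 5.6, "tz": 0, "wx": 0, "wy": 0, "wz": 0.06},
    {"tx": -6, "ty": 8.4, "tz": 0, "wx": 0, "wy": 0, "wz": 0.09},
    {"tx": -8, "ty": 11.2, "tz": 0, "wx": 0, "wy": 0, "wz": 0.12},
    {"tx": -10, "ty": 14, "tz": 0, "wx": 0, "wy": 0, "wz": 0.15},
    {"tx": -12, "ty": 16.8, "tz": 0, "wx": 0, "wy": 0, "wz": 0.18},
    {"tx": -14, "ty": 19.6, "tz": 0, "wx": 0, "wy": 0, "wz": 0.21},
    {"tx": -16, "ty": 22.4, "tz": 0, "wx": 0, "wy": 0, "wz": 0.24},
    {"tx": -18, "ty": 25.2, "tz": 0, "wx": 0, "wy": 0, "wz": 0.27},
    {"tx": -20, "ty": 27.6, "tz": 0, "wx": 0, "wy": 0, "wz": 0.273}
  ]
}}

```text
t: 2.4
tool_pos: [0.5261, 0.0676, 0.4167]
eef_rot: [[0.627, 0.779, 0.0], [0.779, -0.627, -0.0], [0.0, 0.0, -1.0]]
ft_force: [-0.8, 0.7, 0.3]
width: 0.0931
```

Run:
```python
from h import *
go((.526,.0695,.17),down(51.2)); print(sense()["eef_rot"].round(3))
```

```text
t 2.4 pos [0.5261 0.0676 0.4167] q [-0.36  0.3   0.28  1.43 -0.08  1.42  0.81] F [-0.8  0.7  0.3] w 0.0931
shift cm [ 0.14 -0.13 24.67]
rotvec [ 0.0004 -0.0001 -0.0006]
[[ 0.627  0.779  0.   ]
 [ 0.779 -0.627 -0.   ]
 [ 0.     0.    -1.   ]]
```

Request:
{"name": "apply_moves", "arguments": {
  "plan": [
    {"tx": 0.1, "ty": -0.1, "tz": 4, "wx": 0, "wy": 0, "wz": 0},
    {"tx": 0.1, "ty": -0.1, "tz": 8, "wx": 0, "wy": 0, "wz": 0},
    {"tx": 0.1, "ty": -0.1, "tz": 12, "wx": 0, "wy": 0, "wz": 0},
    {"tx": 0.1, "ty": -0.1, "tz": 16, "wx": 0, "wy": 0, "wz": 0},
    {"tx": 0.1, "ty": -0.1, "tz": 20, "wx": 0, "wy": 0, "wz": 0},
    {"tx": 0.1, "ty": -0.1, "tz": 23, "wx": 0, "wy": 0, "wz": 0},
    {"tx": 0.1, "ty": -0.1, "tz": 25, "wx": 0, "wy": 0, "wz": 0},
    {"tx": 0.1, "ty": -0.1, "tz": 25, "wx": 0, "wy": 0, "wz": 0},
    {"tx": 0.1, "ty": -0.1, "tz": 25, "wx": 0, "wy": 0, "wz": 0},
    {"tx": 0.1, "ty": -0.1, "tz": 25, "wx": 0, "wy": 0, "wz": 0}
  ],
  "jaw": -0.2
}}

```text
t: 3.4
tool_pos: [0.5264, 0.0706, 0.1682]
eef_rot: [[0.626, 0.78, 0.003], [0.78, -0.626, 0.0], [0.002, 0.002, -1.0]]
ft_force: [0.6, -0.4, 0.8]
width: 0.0563
```

Run:
```python
from h import *
go((.526,.0695,.12),down(51.2))
t=snapshot("top"); s=snapshot("side")
crop(t,220,140,360,270,5,"pics/t3.png"); crop(s,290,130,430,290,5,"pics/s3.png")
```

```text
t 3.4 pos [0.5264 0.0706 0.1682] q [-0.33  0.51  0.23  1.85 -0.16  0.8   0.88] F [ 0.6 -0.4  0.8] w 0.0563
shift cm [-0.12  0.03  4.82]
rotvec [ 0.0021 -0.0023  0.0004]
```

View pics/s3.png

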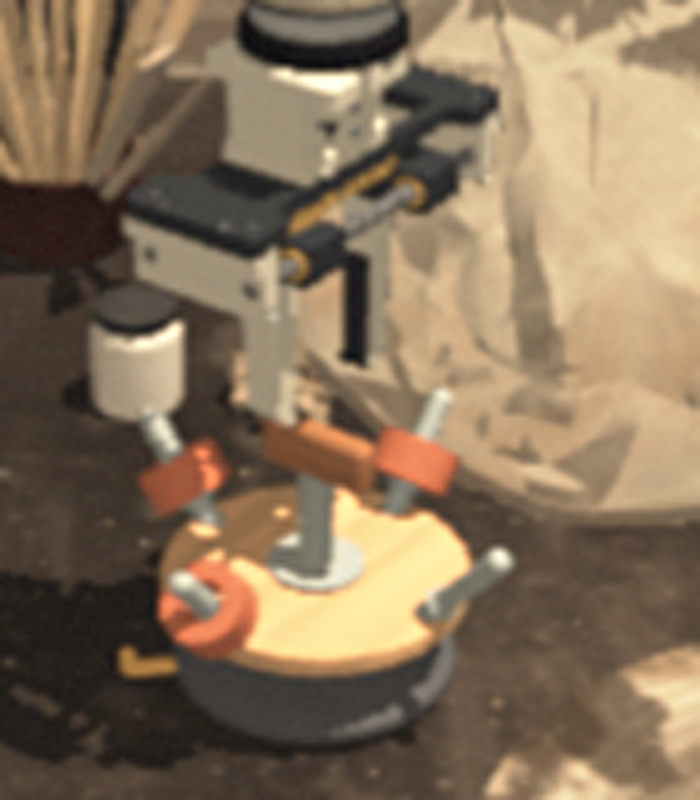

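View pics/t3.png

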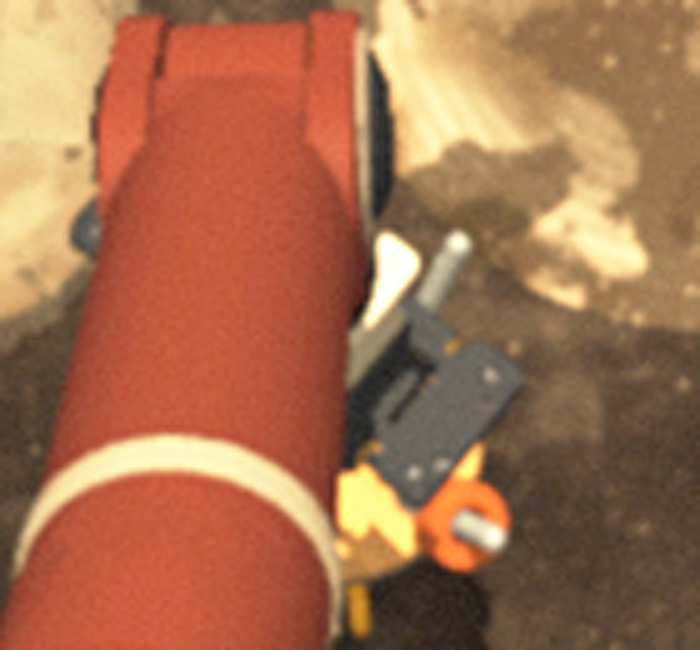

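Side view: the fingers straddle the bar, which is at about (354,221) in the full image. Descending now.

Request:
{"name": "apply_moves", "arguments": {
  "plan": [
    {"tx": -0.1, "ty": 0, "tz": 1, "wx": 0, "wy": 0, "wz": 0},
    {"tx": -0.1, "ty": 0, "tz": 2, "wx": 0, "wy": 0, "wz": 0},
    {"tx": -0.1, "ty": 0, "tz": 3, "wx": 0, "wy": 0, "wz": 0},
    {"tx": -0.1, "ty": 0, "tz": 4, "wx": 0, "wy": 0, "wz": 0},
    {"tx": -0.1, "ty": 0, "tz": 4.7, "wx": 0, "wy": 0, "wz": 0},
    {"tx": -0.1, "ty": 0, "tz": 4.7, "wx": 0, "wy": 0, "wz": 0},
    {"tx": -0.1, "ty": 0, "tz": 4.7, "wx": 0, "wy": 0, "wz": 0},
    {"tx": -0.1, "ty": 0, "tz": 4.7, "wx": 0, "wy": 0, "wz": 0},
    {"tx": -0.1, "ty": 0, "tz": 4.7, "wx": 0, "wy": 0, "wz": 0},
    {"tx": -0.1, "ty": 0, "tz": 4.7, "wx": 0, "wy": 0, "wz": 0}
  ]
}}

```text
t: 4.5
tool_pos: [0.5248, 0.0698, 0.12]
eef_rot: [[0.626, 0.78, 0.001], [0.78, -0.626, 0.0], [0.001, 0.001, -1.0]]
ft_force: [0.3, -0.2, -0.0]
width: 0.0555
```

Request:
{"name": "apply_moves", "arguments": {
  "plan": [
    {"tx": 0, "ty": 0, "tz": 0, "wx": 0, "wy": 0, "wz": 0},
    {"tx": 0, "ty": 0, "tz": 0, "wx": 0, "wy": 0, "wz": 0},
    {"tx": 0, "ty": 0, "tz": 0, "wx": 0, "wy": 0, "wz": 0},
    {"tx": 0, "ty": 0, "tz": 0, "wx": 0, "wy": 0, "wz": 0},
    {"tx": 0, "ty": 0, "tz": 0, "wx": 0, "wy": 0, "wz": 0},
    {"tx": 0, "ty": 0, "tz": 0, "wx": 0, "wy": 0, "wz": 0},
    {"tx": 0, "ty": 0, "tz": 0, "wx": 0, "wy": 0, "wz": 0},
    {"tx": 0, "ty": 0, "tz": 0, "wx": 0, "wy": 0, "wz": 0},
    {"tx": 0, "ty": 0, "tz": 0, "wx": 0, "wy": 0, "wz": 0},
    {"tx": 0, "ty": 0, "tz": 0, "wx": 0, "wy": 0, "wz": 0}
  ],
  "jaw": 1,
  "newtons": 15
}}

```text
t: 5.5
tool_pos: [0.5262, 0.0717, 0.1197]
eef_rot: [[0.625, 0.781, 0.003], [0.781, -0.625, 0.002], [0.004, 0.001, -1.0]]
ft_force: [4.4, 3.9, -2.7]
width: 0.0166
```

Run:
```python
from h import *
go((.526,.0695,.12),down(51.2-134.2)); print(sense()["ft_torque"])
s=snapshot("side")
crop(s,290,130,430,290,5,"pics/s4.png")
```

```text
t 5.5 pos [0.5262 0.0717 0.1197] q [-0.32  0.57  0.21  1.9  -0.18  0.68  0.9 ] F [ 4.4  3.9 -2.7] w 0.0166
shift cm [-0.18  0.12 -0.03]
rotvec [-0.0038 -0.0033  2.3442]
[ 0.87904973 -0.78597917 -0.05042167]
```

View pics/s4.png

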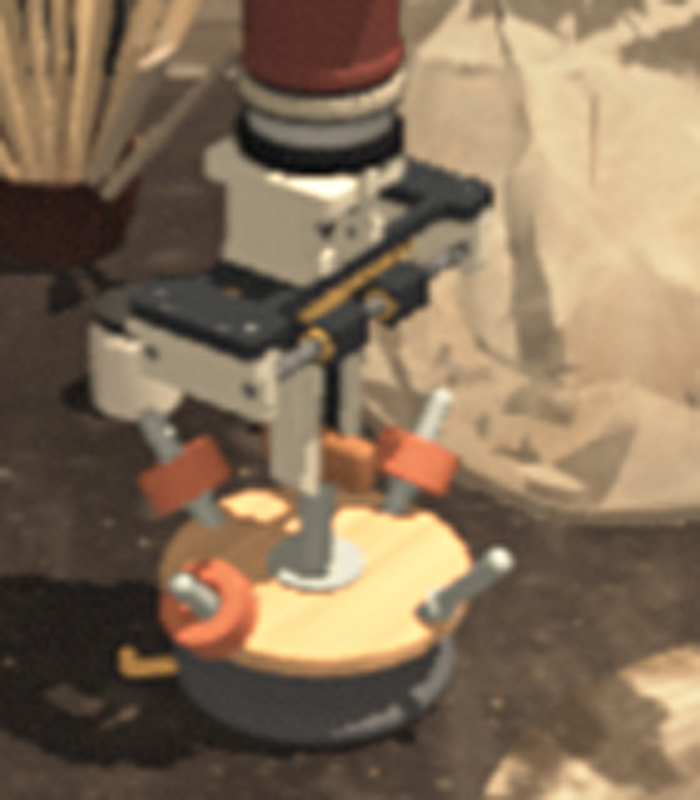

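Request:
{"name": "apply_moves", "arguments": {
  "plan": [
    {"tx": 0.3, "ty": 0, "tz": 0, "wx": 0, "wy": 0, "wz": 0},
    {"tx": 0.3, "ty": 0, "tz": 0, "wx": 0, "wy": 0, "wz": 0},
    {"tx": 0.3, "ty": 0, "tz": 0, "wx": 0, "wy": 0, "wz": 0.1},
    {"tx": 0.3, "ty": 0, "tz": 0, "wx": 0, "wy": 0, "wz": 0.2},
    {"tx": 0.3, "ty": 0, "tz": 0, "wx": 0, "wy": 0, "wz": 0.3},
    {"tx": 0.3, "ty": 0, "tz": 0, "wx": 0, "wy": 0, "wz": 0.4},
    {"tx": 0.3, "ty": 0, "tz": 0, "wx": 0, "wy": 0, "wz": 0.5},
    {"tx": 0.3, "ty": 0, "tz": 0, "wx": 0, "wy": 0, "wz": 0.6},
    {"tx": 0.3, "ty": 0, "tz": 0, "wx": 0, "wy": 0, "wz": 0.7},
    {"tx": 0.3, "ty": 0, "tz": 0, "wx": 0, "wy": 0, "wz": 0.8}
  ]
}}

```text
t: 6.55
tool_pos: [0.5271, 0.0722, 0.1197]
eef_rot: [[0.996, 0.09, 0.001], [0.09, -0.996, 0.0], [0.001, 0.0, -1.0]]
ft_force: [2.4, 1.3, -3.1]
width: 0.0168
```

Run:
```python
from h import *
go((.526,.0695,.12),down(51.2-134.2)); print(sense()["ft_torque"])
s=snapshot("side")
crop(s,290,130,430,290,5,"pics/s5.png")
```

```text
t 6.55 pos [0.5271 0.0722 0.1197] q [-0.47  0.61  0.45  1.9  -0.38  0.72  0.29] F [ 2.4  1.3 -3.1] w 0.0168
shift cm [-0.14  0.26 -0.03]
rotvec [-9.0000e-04 -1.2000e-03  1.5391e+00]
[ 0.24101974 -0.4791438   0.12775125]
```

View pics/s5.png

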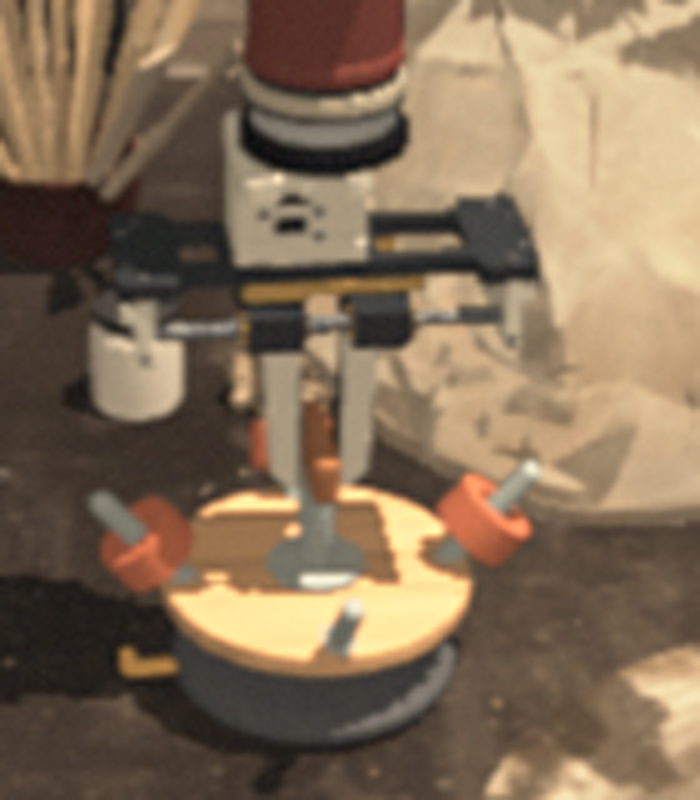

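Request:
{"name": "apply_moves", "arguments": {
  "plan": [
    {"tx": 0, "ty": 0, "tz": 0, "wx": 0, "wy": 0, "wz": 0.09},
    {"tx": 0, "ty": 0, "tz": 0, "wx": 0, "wy": 0, "wz": 0.18},
    {"tx": 0, "ty": 0, "tz": 0, "wx": 0, "wy": 0, "wz": 0.27},
    {"tx": 0, "ty": 0, "tz": 0, "wx": 0, "wy": 0, "wz": 0.36},
    {"tx": 0, "ty": 0, "tz": 0, "wx": 0, "wy": 0, "wz": 0.45},
    {"tx": 0, "ty": 0, "tz": 0, "wx": 0, "wy": 0, "wz": 0.54},
    {"tx": 0, "ty": 0, "tz": 0, "wx": 0, "wy": 0, "wz": 0.63},
    {"tx": 0, "ty": 0, "tz": 0, "wx": 0, "wy": 0, "wz": 0.72},
    {"tx": 0, "ty": 0, "tz": 0, "wx": 0, "wy": 0, "wz": 0.8},
    {"tx": 0, "ty": 0, "tz": 0, "wx": 0, "wy": 0, "wz": 0.8}
  ]
}}

```text
t: 7.6
tool_pos: [0.528, 0.0719, 0.1198]
eef_rot: [[0.762, -0.648, 0.003], [-0.648, -0.762, -0.001], [0.003, -0.001, -1.0]]
ft_force: [5.6, 0.8, -4.3]
width: 0.0171
```

Request:
{"name": "apply_moves", "arguments": {
  "plan": [
    {"tx": 0, "ty": 0, "tz": 0, "wx": 0, "wy": 0, "wz": 0.09},
    {"tx": 0, "ty": 0, "tz": 0, "wx": 0, "wy": 0, "wz": 0.18},
    {"tx": 0, "ty": 0, "tz": 0, "wx": 0, "wy": 0, "wz": 0.27},
    {"tx": 0, "ty": 0, "tz": 0, "wx": 0, "wy": 0, "wz": 0.36},
    {"tx": 0, "ty": 0, "tz": 0, "wx": 0, "wy": 0, "wz": 0.45},
    {"tx": 0, "ty": 0, "tz": 0, "wx": 0, "wy": 0, "wz": 0.54},
    {"tx": 0, "ty": 0, "tz": 0, "wx": 0, "wy": 0, "wz": 0.63},
    {"tx": 0, "ty": 0, "tz": 0, "wx": 0, "wy": 0, "wz": 0.7},
    {"tx": 0, "ty": 0, "tz": 0, "wx": 0, "wy": 0, "wz": 0.735},
    {"tx": 0, "ty": 0, "tz": 0, "wx": 0, "wy": 0, "wz": 0.735}
  ]
}}

```text
t: 8.6
tool_pos: [0.5284, 0.0711, 0.1198]
eef_rot: [[0.131, -0.991, 0.004], [-0.991, -0.131, -0.002], [0.003, -0.004, -1.0]]
ft_force: [5.4, -0.5, -4.6]
width: 0.0168
```

Run:
```python
from h import *
go((.526,.0695,.12),down(51.2-134.2)); print(sense()["ft_torque"])
s=snapshot("side");t=snapshot("top")
crop(s,290,130,430,290,5,"pics/s6.png")
crop(t,220,160,360,290,5,"pics/t6.png")
```

```text
t 8.6 pos [0.5284 0.0711 0.1198] q [-0.71  0.73  0.89  1.91 -0.74  0.87 -0.88] F [ 5.4 -0.5 -4.6] w 0.0168
shift cm [ 0.13  0.26 -0.02]
rotvec [-0.0038 -0.0028  0.0093]
[-0.15466291 -1.22883805  0.03405505]
```

View pics/s6.png

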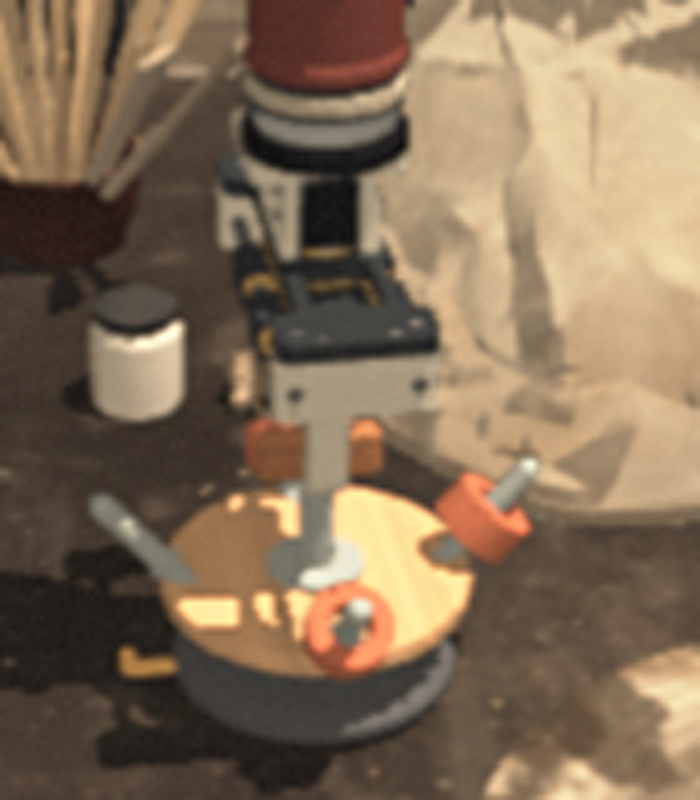

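View pics/t6.png

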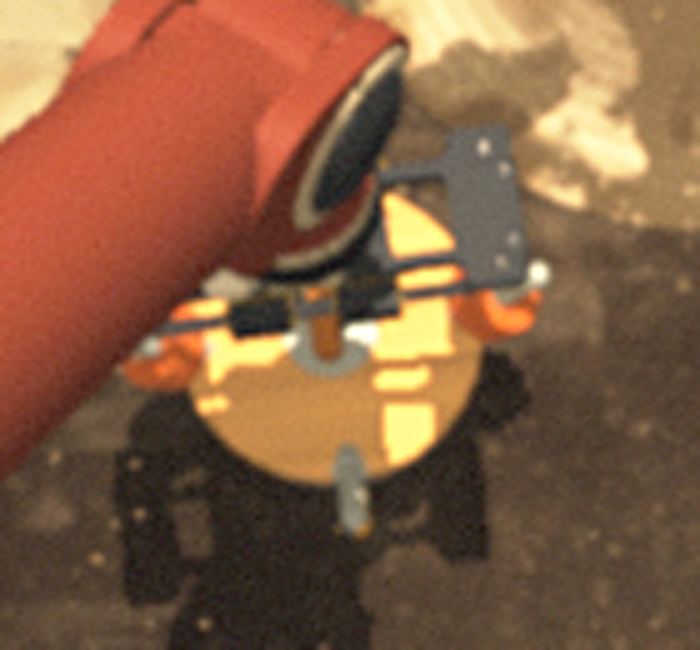

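```bash
cat > m.py <<'E'
from h import *
E
python3 - <<'E'
from h import *
s=snapshot("side");t=snapshot("top")
f,e1=tri(t,(290.4,264.8),s,(309.6,231)); r,e2=tri(t,(327.4,214.6),s,(361.4,251.4))
print(f,e1,r,e2)
st=np.array([.4361,.0582,.0219]); ax=np.array([.5272,.0694,.111])
for p,o in((f,0),(r,90)): print(np.degrees(np.arctan2(*(p-ax)[1::-1]))-o+173.03)
print("pred tip px @0", proj(t,ax+np.r_[.1035*(np.array([-.9926,-.1214])),0]),proj(s,ax+np.r_[.1035*(np.array([-.9926,-.1214])),0]))
E
```

```text
[0.4229028  0.05679823 0.1094017 ] 0.00460341654917908 [ 0.54076457 -0.0311731   0.11167927] 0.002457525653885914
-0.08060078839082507
0.7112889239758999
pred tip px @0 [[290.18488037 263.05013769]] [[309.29205383 230.63913945]]
```

Both visible tips put the rotor within about 0.7° of zero. Now releasing and rising.

Request:
{"name": "apply_moves", "arguments": {
  "plan": [
    {"tx": 0, "ty": 0, "tz": 0, "wx": 0, "wy": 0, "wz": 0},
    {"tx": 0, "ty": 0, "tz": 0, "wx": 0, "wy": 0, "wz": 0},
    {"tx": 0, "ty": 0, "tz": 0, "wx": 0, "wy": 0, "wz": 0},
    {"tx": 0, "ty": 0, "tz": 0, "wx": 0, "wy": 0, "wz": 0},
    {"tx": 0, "ty": 0, "tz": 0, "wx": 0, "wy": 0, "wz": 0},
    {"tx": 0, "ty": 0, "tz": -1, "wx": 0, "wy": 0, "wz": 0},
    {"tx": 0, "ty": 0, "tz": -3, "wx": 0, "wy": 0, "wz": 0},
    {"tx": 0, "ty": 0, "tz": -6, "wx": 0, "wy": 0, "wz": 0},
    {"tx": 0, "ty": 0, "tz": -9, "wx": 0, "wy": 0, "wz": 0},
    {"tx": 0, "ty": 0, "tz": -12, "wx": 0, "wy": 0, "wz": 0}
  ],
  "jaw": -0.4
}}

```text
t: 9.8
tool_pos: [0.5263, 0.0718, 0.2415]
eef_rot: [[0.129, -0.992, 0.0], [-0.992, -0.129, -0.0], [0.0, -0.0, -1.0]]
ft_force: [1.2, 0.0, 0.3]
width: 0.0651
```

Run:
```python
from h import *
go((.5203,-.248,.15),down(-83))
```

```text
t 9.8 pos [0.5263 0.0718 0.2415] q [-0.81  0.59  1.03  1.77 -0.56  1.11 -1.03] F [1.2 0.  0.3] w 0.0651
shift cm [31.63  4.72  9.16]
rotvec [-0.     -0.0002  0.0073]
```

Request:
{"name": "apply_moves", "arguments": {
  "plan": [
    {"tx": 4, "ty": 0.6, "tz": 0, "wx": 0, "wy": 0, "wz": 0},
    {"tx": 8, "ty": 1.2, "tz": 0, "wx": 0, "wy": 0, "wz": 0},
    {"tx": 12, "ty": 1.8, "tz": 0, "wx": 0, "wy": 0, "wz": 0},
    {"tx": 16, "ty": 2.4, "tz": 0, "wx": 0, "wy": 0, "wz": 0},
    {"tx": 20, "ty": 3, "tz": 0, "wx": 0, "wy": 0, "wz": 0},
    {"tx": 24, "ty": 3.6, "tz": 2, "wx": 0, "wy": 0, "wz": 0},
    {"tx": 28, "ty": 4.2, "tz": 5, "wx": 0, "wy": 0, "wz": 0},
    {"tx": 31.6, "ty": 4.7, "tz": 8, "wx": 0, "wy": 0, "wz": 0},
    {"tx": 31.6, "ty": 4.7, "tz": 10, "wx": 0, "wy": 0, "wz": 0},
    {"tx": 31.6, "ty": 4.7, "tz": 10, "wx": 0, "wy": 0, "wz": 0}
  ]
}}

```text
t: 10.8
tool_pos: [0.5188, -0.2475, 0.1376]
eef_rot: [[0.127, -0.992, -0.005], [-0.992, -0.127, 0.002], [-0.003, 0.005, -1.0]]
ft_force: [0.5, 0.6, -0.6]
width: 0.0653
```

Run:
```python
from h import *
go((.5203,-.248,.011),down(-83))
s=snapshot("side");t=snapshot("top")
crop(s,280,250,420,400,5,"pics/s7.png")
crop(t,220,150,480,290,3,"pics/t7.png")
```

```text
t 10.8 pos [ 0.5188 -0.2475  0.1376] q [-0.09  0.74  0.85  1.76 -0.67  0.95 -0.4 ] F [ 0.5  0.6 -0.6] w 0.0653
shift cm [ 0.11 -0.2  12.66]
rotvec [0.0047 0.0031 0.0049]
```

View pics/s7.png

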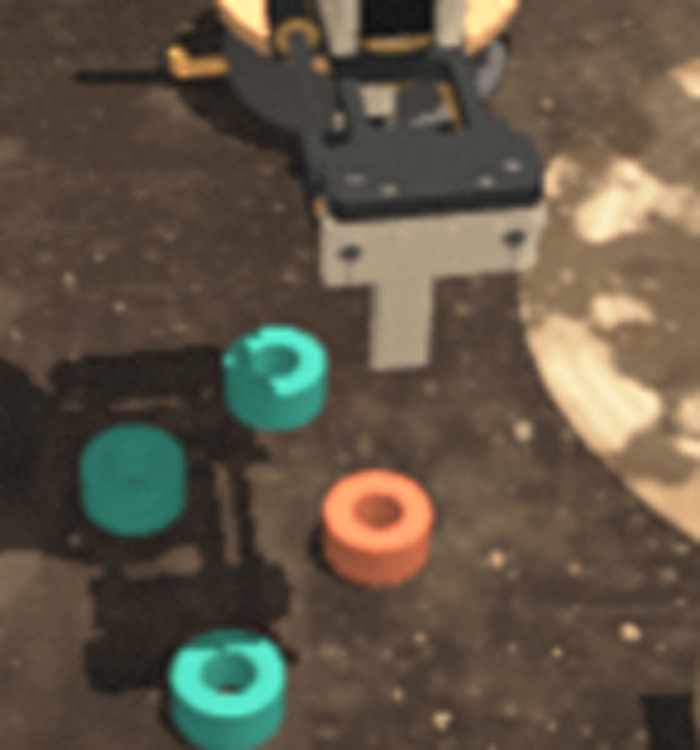

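View pics/t7.png

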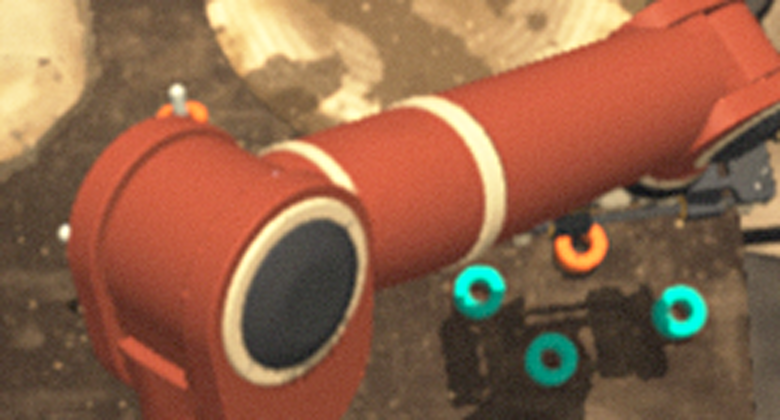

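Run:
```python
from h import *
s=snapshot("side");t=snapshot("top")
print(onz(s,(355.6,352.8),.022), onz(t,(413.4,230.7),.022), tri(t,(413.4,230.7),s,(355.6,352.8)))
```

```text
[ 0.52123361 -0.25066534  0.022     ] [ 0.51861933 -0.25068563  0.022     ] (array([ 0.52001233, -0.25064525,  0.0215512 ]), np.float64(0.0025416888950776317))
```

Request:
{"name": "apply_moves", "arguments": {
  "plan": [
    {"tx": 0, "ty": -0.2, "tz": 2, "wx": 0, "wy": 0, "wz": 0},
    {"tx": 0, "ty": -0.2, "tz": 4, "wx": 0, "wy": 0, "wz": 0},
    {"tx": 0, "ty": -0.2, "tz": 6, "wx": 0, "wy": 0, "wz": 0},
    {"tx": 0, "ty": -0.2, "tz": 8, "wx": 0, "wy": 0, "wz": 0},
    {"tx": 0, "ty": -0.2, "tz": 8.8, "wx": 0, "wy": 0, "wz": 0},
    {"tx": 0, "ty": -0.2, "tz": 8.8, "wx": 0, "wy": 0, "wz": 0},
    {"tx": 0, "ty": -0.2, "tz": 8.8, "wx": 0, "wy": 0, "wz": 0},
    {"tx": 0, "ty": -0.2, "tz": 8.8, "wx": 0, "wy": 0, "wz": 0},
    {"tx": 0, "ty": -0.2, "tz": 8.8, "wx": 0, "wy": 0, "wz": 0},
    {"tx": 0, "ty": -0.2, "tz": 8.8, "wx": 0, "wy": 0, "wz": 0}
  ]
}}

```text
t: 12.0
tool_pos: [0.5231, -0.2473, 0.0523]
eef_rot: [[0.13, -0.992, 0.001], [-0.992, -0.13, -0.0], [0.001, -0.001, -1.0]]
ft_force: [0.0, 0.1, 0.3]
width: 0.0646
```

Run:
```python
from h import *
go((.5203,-.248,.011),down(-83))
s=snapshot("side")
crop(s,280,250,420,400,5,"pics/s8.png")
cv2.imwrite("pics/s8f.png",s["color"][:,:,::-1])
```

```text
t 12.0 pos [ 0.5231 -0.2473  0.0523] q [-0.03  0.85  0.74  1.82 -0.79  0.79 -0.31] F [0.  0.1 0.3] w 0.0646
shift cm [0.04 0.29 4.13]
rotvec [-0.0009 -0.0005  0.0077]
```

View pics/s8.png

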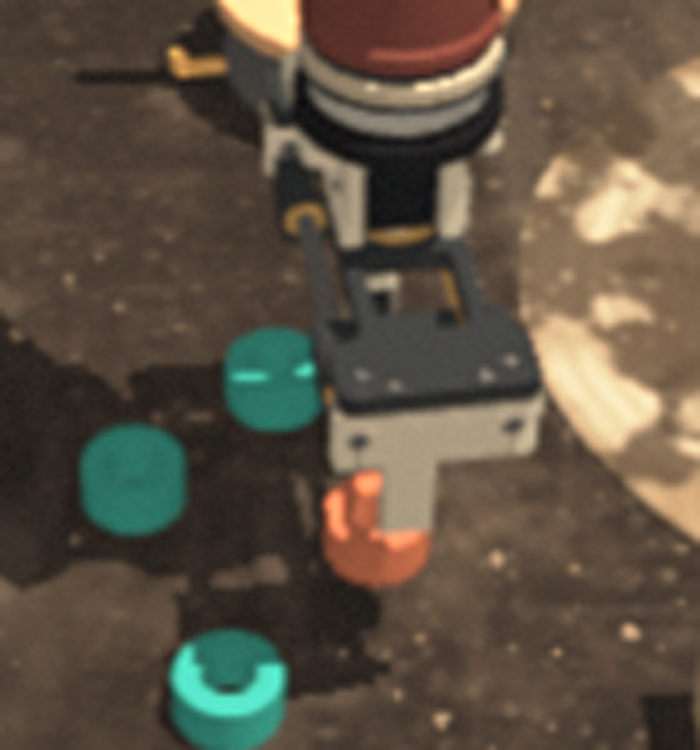

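View pics/s8f.png

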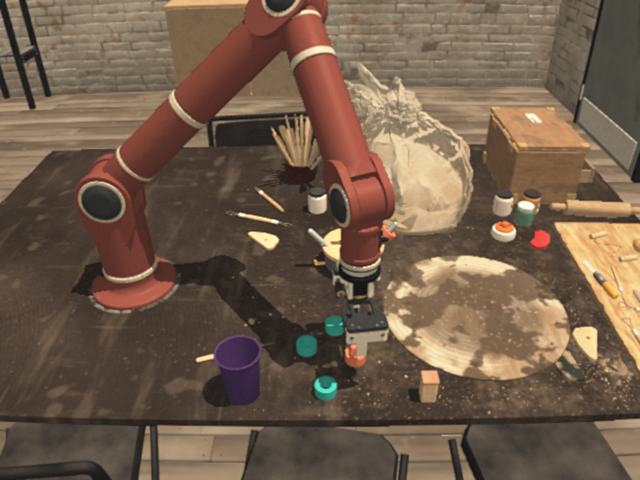

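Run:
```python
from h import *
s=snapshot("side");S=sense();R=S["eef_rot"];p=S["tool_pos"]
for w in(.0323,.0323+.0175):
    print(proj(s,[p+R@np.array([w,-.0075,.008]),p+R@np.array([w,.0075,.008])]).round(1))
print("observed tip corners ~", (280+388/5,250+528/5),(280+434/5,250+533/5))
print("ring px pred", proj(s,[[.5203,-.248,.022],[.520,-.2506,.022]]))
```

```text
[[363.5 355.1]
 [355.7 355.9]]
[[365.2 361.8]
 [357.3 362.7]]
observed tip corners ~ (357.6, 355.6) (366.8, 356.6)
ring px pred [[355.06905338 351.82427196]
 [354.97385016 352.78141626]]
```

Request:
{"name": "apply_moves", "arguments": {
  "plan": [
    {"tx": 0.1, "ty": 0.4, "tz": 0, "wx": 0, "wy": 0, "wz": 0},
    {"tx": 0.1, "ty": 0.4, "tz": 1, "wx": 0, "wy": 0, "wz": 0},
    {"tx": 0.1, "ty": 0.4, "tz": 2, "wx": 0, "wy": 0, "wz": 0},
    {"tx": 0.1, "ty": 0.4, "tz": 3, "wx": 0, "wy": 0, "wz": 0},
    {"tx": 0.1, "ty": 0.4, "tz": 4, "wx": 0, "wy": 0, "wz": 0},
    {"tx": 0.1, "ty": 0.4, "tz": 4.1, "wx": 0, "wy": 0, "wz": 0},
    {"tx": 0.1, "ty": 0.4, "tz": 4.1, "wx": 0, "wy": 0, "wz": 0},
    {"tx": 0.1, "ty": 0.4, "tz": 4.1, "wx": 0, "wy": 0, "wz": 0},
    {"tx": 0.1, "ty": 0.4, "tz": 4.1, "wx": 0, "wy": 0, "wz": 0},
    {"tx": 0.1, "ty": 0.4, "tz": 4.1, "wx": 0, "wy": 0, "wz": 0}
  ]
}}

```text
t: 13.1
tool_pos: [0.5192, -0.2487, 0.011]
eef_rot: [[0.13, -0.992, 0.001], [-0.992, -0.13, -0.0], [0.0, -0.001, -1.0]]
ft_force: [0.8, 0.3, 0.3]
width: 0.0651
```

Run:
```python
from h import *
go((.519,-.249,.011),down(-83))
s=snapshot("side");t=snapshot("top")
crop(s,280,250,420,400,5,"pics/s9.png")
crop(t,360,180,480,280,6,"pics/t9.png")
```

```text
t 13.1 pos [ 0.5192 -0.2487  0.011 ] q [ 0.01  0.9   0.68  1.85 -0.85  0.72 -0.26] F [0.8 0.3 0.3] w 0.0651
shift cm [0.03 0.02 0.  ]
rotvec [-0.0006 -0.0004  0.0077]
```

View pics/s9.png

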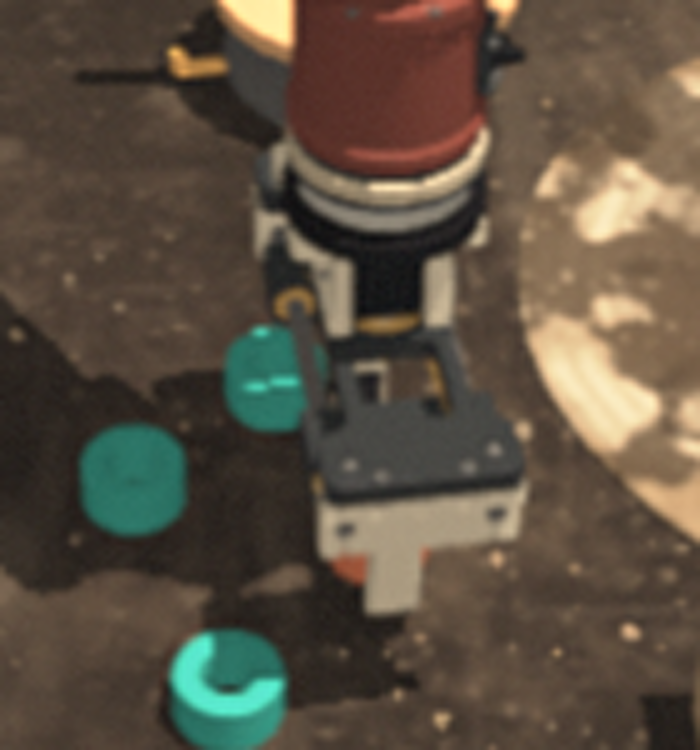

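View pics/t9.png

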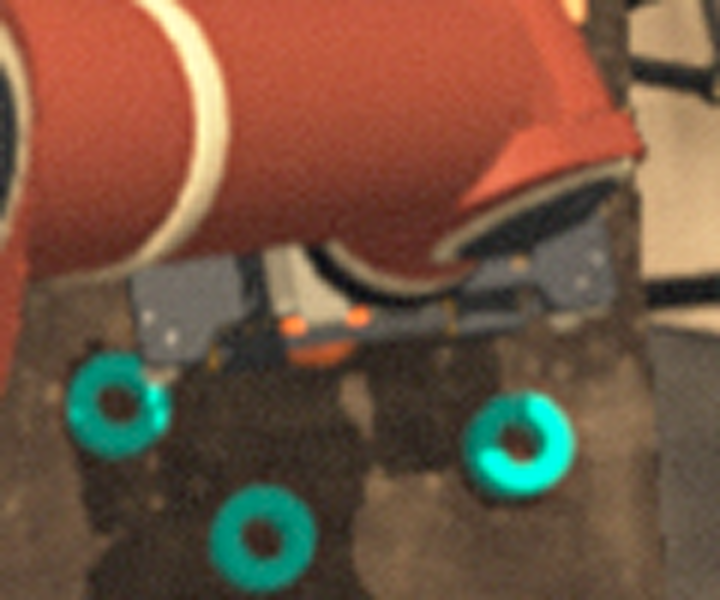

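Side view: the near finger sits at crop x 393 and the ring at 379. That offset is what the tool's yaw would give, so they are aligned. Closing.

Request:
{"name": "apply_moves", "arguments": {
  "plan": [
    {"tx": 0, "ty": 0, "tz": 0, "wx": 0, "wy": 0, "wz": 0},
    {"tx": 0, "ty": 0, "tz": 0, "wx": 0, "wy": 0, "wz": 0},
    {"tx": 0, "ty": 0, "tz": 0, "wx": 0, "wy": 0, "wz": 0},
    {"tx": 0, "ty": 0, "tz": 0, "wx": 0, "wy": 0, "wz": 0},
    {"tx": 0, "ty": 0, "tz": 0, "wx": 0, "wy": 0, "wz": 0},
    {"tx": 0, "ty": 0, "tz": 0, "wx": 0, "wy": 0, "wz": 0},
    {"tx": 0, "ty": 0, "tz": 0, "wx": 0, "wy": 0, "wz": 0},
    {"tx": 0, "ty": 0, "tz": -0.5, "wx": 0, "wy": 0, "wz": 0},
    {"tx": 0, "ty": 0, "tz": -2, "wx": 0, "wy": 0, "wz": 0},
    {"tx": 0, "ty": 0, "tz": -4, "wx": 0, "wy": 0, "wz": 0}
  ],
  "jaw": 1,
  "newtons": 20
}}

```text
t: 14.2
tool_pos: [0.5184, -0.2482, 0.0512]
eef_rot: [[0.129, -0.992, -0.002], [-0.992, -0.129, 0.001], [-0.001, 0.002, -1.0]]
ft_force: [1.5, 0.9, -0.4]
width: 0.0418
```

Request:
{"name": "apply_moves", "arguments": {
  "plan": [
    {"tx": 0, "ty": 0, "tz": -3, "wx": 0, "wy": 0, "wz": 0},
    {"tx": 0, "ty": 0, "tz": -6, "wx": 0, "wy": 0, "wz": 0},
    {"tx": 0, "ty": 0, "tz": -9, "wx": 0, "wy": 0, "wz": 0},
    {"tx": 0, "ty": 0, "tz": -12, "wx": 0, "wy": 0, "wz": 0},
    {"tx": 0, "ty": 0, "tz": -15, "wx": 0, "wy": 0, "wz": 0},
    {"tx": 0, "ty": 0, "tz": -18, "wx": 0, "wy": 0, "wz": 0},
    {"tx": 0, "ty": 0, "tz": -20, "wx": 0, "wy": 0, "wz": 0},
    {"tx": 0, "ty": 0, "tz": -20, "wx": 0, "wy": 0, "wz": 0},
    {"tx": 0, "ty": 0, "tz": -20, "wx": 0, "wy": 0, "wz": 0},
    {"tx": 0, "ty": 0, "tz": -20, "wx": 0, "wy": 0, "wz": 0}
  ]
}}

```text
t: 15.2
tool_pos: [0.5182, -0.2477, 0.2494]
eef_rot: [[0.129, -0.992, -0.002], [-0.992, -0.129, 0.002], [-0.002, 0.002, -1.0]]
ft_force: [-0.2, -0.6, -0.6]
width: 0.0422
```

Run:
```python
from h import *
go((.519,-.249,.25),down(-83))
s=snapshot("side");t=snapshot("top")
cv2.imwrite("pics/s10.png",s["color"][:,:,::-1])
crop(t,220,130,440,290,4,"pics/t10.png")
```

```text
t 15.2 pos [ 0.5182 -0.2477  0.2494] q [-0.14  0.63  0.95  1.63 -0.54  1.17 -0.51] F [-0.2 -0.6 -0.6] w 0.0422
shift cm [ 0.13 -0.06 -0.06]
rotvec [0.0021 0.002  0.0076]
```

View pics/s10.png

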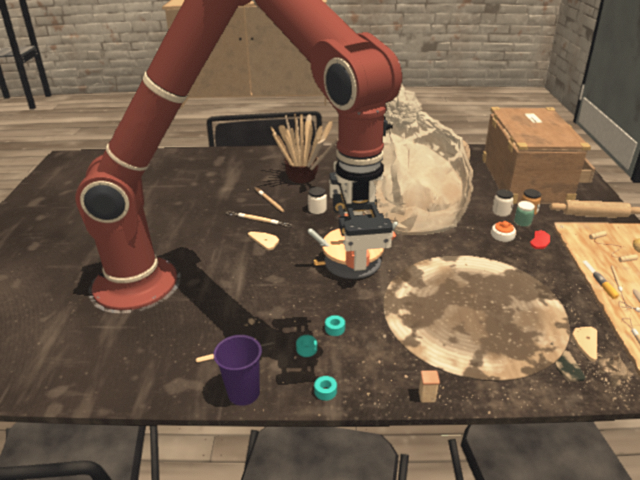

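View pics/t10.png

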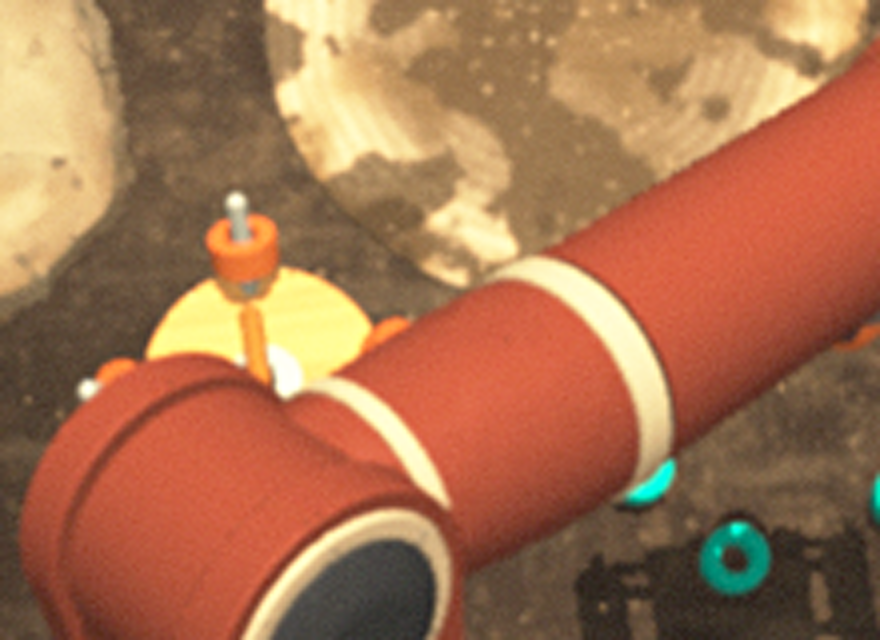

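Ring gripped (42 mm opening) and the rack still in place. Before tilting I'll check reach by fitting a simple kinematic model from the logged poses.

```bash
cat > kin.py <<'E'
from h import *
from scipy.spatial.transform import Rotation as Ro
from scipy.optimize import least_squares
D=[([-1.1935,.6159,-.0126,1.4249,.0081,1.1034,-.0404],[.2551,.5970,.2255]),
([-.36,.3,.28,1.43,-.08,1.42,.81],[.5261,.0676,.4167]),([-.33,.51,.23,1.85,-.16,.8,.88],[.5264,.0706,.1682]),
([-.47,.61,.45,1.9,-.38,.72,.29],[.5271,.0722,.1197]),([-.71,.73,.89,1.91,-.74,.87,-.88],[.5284,.0711,.1198]),
([-.09,.74,.85,1.76,-.67,.95,-.4],[.5188,-.2475,.1376]),([.01,.9,.68,1.85,-.85,.72,-.26],[.5192,-.2487,.011]),([-.14,.63,.95,1.63,-.54,1.17,-.51],[.5182,-.2477,.2494])]
def fk(q,k,sg):
    h,a,b,c,e1,e2=k
    R=Ro.identity();p=np.array([0,0,h])
    R=R*Ro.from_euler('z',sg[0]*q[0])*Ro.from_euler('y',q[1])*Ro.from_euler('z',sg[1]*q[2])
    p=p+R.apply([e1,0,a]); R=R*Ro.from_euler('y',q[3])*Ro.from_euler('z',sg[2]*q[4])
    p=p+R.apply([e2,0,b]); R=R*Ro.from_euler('y',q[5])*Ro.from_euler('z',sg[3]*q[6])
    return p+R.apply([0,0,c]),R.as_matrix()
def fit():
    import itertools
    best=None
    for sg in itertools.product((1,-1),repeat=3):
        sg=(-1,)+sg
        f=lambda k:np.concatenate([fk(q,k,sg)[0]-p for q,p in D])
        r=least_squares(f,[.33,.4,.4,.25,0,0])
        if best is None or r.cost<best[0].cost: best=(r,sg)
    return best
if __name__=="__main__":
    r,sg=fit();print(r.x.round(4),sg,np.abs(r.fun).max())
    print(fk(D[-1][0],r.x,sg)[1].round(2)); print(sense()["eef_rot"].round(2))
E
python3 kin.py
```

```text
[-0.0283  0.5385  0.3647  0.0172  0.0171 -0.0039] (-1, -1, 1, 1) 0.019561483465761614
[[-0.8  -0.25 -0.54]
 [ 0.2   0.75 -0.64]
 [ 0.57 -0.62 -0.55]]
[[ 0.13 -0.99 -0.  ]
 [-0.99 -0.13  0.  ]
 [-0.    0.   -1.  ]]
```

```bash
cat > kin2.py <<'E'
from kin import *
import itertools
S=sense(); DD=D[:-1]+[(S["qpos"],S["tool_pos"])]
def fk2(q,k,sg):
    h,a,b,c,e1,e2,o=k
    R=Ro.from_euler('z',o)*Ro.from_euler('z',sg[0]*q[0])*Ro.from_euler('y',sg[4]*q[1])*Ro.from_euler('z',sg[1]*q[2])
    p=np.array([0,0,h])+R.apply([e1,0,a]); R=R*Ro.from_euler('y',sg[5]*q[3])*Ro.from_euler('z',sg[2]*q[4])
    p=p+R.apply([e2,0,b]); R=R*Ro.from_euler('y',sg[6]*q[5])*Ro.from_euler('z',sg[3]*q[6])
    return p+R.apply([0,0,c]),R.as_matrix()
def fit():
    out=[]
    for sg in itertools.product((1,-1),(1,-1),(1,-1),(1,),(1,),(1,-1),(1,-1)):
        f=lambda k:np.concatenate([np.r_[fk2(q,k,sg)[0]-p,.3*(fk2(q,k,sg)[1][:,2]-[0,0,-1])] for q,p in DD])
        r=least_squares(f,[.33,.45,.4,.25,0,0,0]); out.append((r.cost,sg,r))
    out.sort(key=lambda x:x[0]); return out
if __name__=="__main__":
    for c,sg,r in fit()[:3]: print(c,sg,r.x.round(4),np.abs(r.fun).max())
E
python3 kin2.py
```

```text
4.526811406143807e-05 (-1, -1, -1, 1, 1, 1, 1) [-0.0529  0.5538  0.3611 -0.0015  0.0139  0.0041 -0.0372] 0.003205419298973139
0.08532805721792935 (-1, 1, 1, 1, 1, 1, 1) [-1.7147  0.9681  0.4432 -1.3566 -0.3229  0.1699 -0.3556] 0.1649561554215812
0.19330748437137857 (-1, -1, 1, 1, 1, 1, 1) [-0.0579  0.5554  0.3618 -0.0063  0.0133  0.0058 -0.0372] 0.2647835313391081
```

```bash
cat > ik.py <<'E'
from kin2 import *
c_,sg,r=fit()[0]
def solve(h,pos,R,n=60):
    k=r.x.copy(); d=h-k[0]; k[0]=h; k[3]+=d
    lo=np.array([-3.12,-.3,-1.34,.26,-1.36,.01,-2.84]);hi=np.array([3.12,2.06,1.32,2.42,4.5,1.98,2.84])
    Rf=fk2(S["qpos"],k,sg)[1].T@S["eef_rot"]  # tool offset
    f=lambda q:np.r_[(fk2(q,k,sg)[0]-pos)*10,(fk2(q,k,sg)[1]@Rf-R).ravel()]
    best=None
    rng=np.random.default_rng(0)
    for i in range(n):
        q0=np.clip(S["qpos"]+rng.normal(0,.3,7)*(i>0),lo+.01,hi-.01)
        s=least_squares(f,q0,bounds=(lo,hi))
        if best is None or s.cost<best.cost-1e-6: best=s
        if best.cost<1e-5: break
    return best
E
python3 - <<'E'
from ik import *
s=snapshot("side")
o,v=ray(s,(104,202))
for y in(-.06,-.09): print(o+v*(y-o[1])/v[1])
A=np.array([.5275,.0708]);d=np.array([-.9926,-.1214])
for tilt in(40,30,22):
  th=np.radians(tilt); u=np.r_[np.sin(th)*d,np.cos(th)]
  x=np.array([-d[1],d[0],0]);z=-u;R=np.c_[x,np.cross(z,x),z]
  for name,p in(("pre",np.r_[A+.106*d,.111]+.03*u),("seat",np.r_[A+.081*d,.081])):
    for h in(.2,.25,.3):
      b=solve(h,p,R); print(tilt,name,h,round(b.cost,6),b.x.round(2))
E
```

```text
[ 0.01061485 -0.06        0.26197417]
[ 0.0253917  -0.09        0.27898628]
40 pre 0.2 0.121494 [-0.22  0.34  0.04  2.42  0.    0.01  0.62]
40 pre 0.25 0.158774 [-0.23  0.34  0.05  2.42  0.    0.04  0.62]
40 pre 0.3 0.193071 [-0.24  0.34  0.06  2.42 -0.    0.1   0.62]
40 seat 0.2 0.166862 [-0.2   0.5   0.03  2.33  0.    0.01  0.62]
40 seat 0.25 0.182246 [-0.21  0.49  0.04  2.35  0.    0.01  0.62]
40 seat 0.3 0.196253 [-0.22  0.49  0.04  2.38 -0.    0.01  0.62]
30 pre 0.2 0.030631 [-0.2   0.35  0.03  2.42 -0.    0.01  0.61]
30 pre 0.25 0.051347 [-0.21  0.34  0.03  2.42  0.    0.06  0.62]
30 pre 0.3 0.070842 [-0.21  0.34  0.03  2.42 -0.    0.11  0.62]
30 seat 0.2 0.059498 [-0.19  0.51  0.02  2.33  0.    0.01  0.61]
30 seat 0.25 0.06855 [-0.19  0.5   0.02  2.36  0.    0.01  0.61]
30 seat 0.3 0.077014 [-0.2   0.5   0.02  2.38  0.    0.01  0.62]
22 pre 0.2 0.001439 [-0.19  0.35  0.02  2.42  0.    0.02  0.61]
22 pre 0.25 0.007778 [-0.19  0.35  0.02  2.42 -0.    0.07  0.61]
22 pre 0.3 0.015974 [-0.2   0.34  0.02  2.42 -0.    0.12  0.61]
22 seat 0.2 0.012374 [-0.19  0.52  0.01  2.34  0.    0.01  0.61]
22 seat 0.25 0.016537 [-0.19  0.51  0.01  2.36  0.    0.01  0.61]
22 seat 0.3 0.012343 [ 0.57  0.93 -1.34  2.42  1.59  0.97  2.3 ]
```

```bash
cat > ik.py <<'E'
from kin2 import *
R0=down(np.degrees(np.arctan2(.92,.393)))
def fitall():
    best=None
    for s3 in(1,-1):
        sg=(-1,-1,-1,s3,1,1,1)
        OR=[(D[0][0],R0),(D[2][0],down(51.2)),(D[4][0],down(-82.5)),(S["qpos"],S["eef_rot"])]
        def f(k):
            a=[fk2(q,k,sg)[0]-p for q,p in DD]
            F=Ro.from_euler('z',k[7]).as_matrix()
            a+= [(.3*(fk2(q,k,sg)[1]@F-R)).ravel() for q,R in OR]
            return np.concatenate([np.ravel(x) for x in a]+[[.0]])
        for z0 in(0,3.1):
            r=least_squares(f,[.27,.55,.36,.3,0,0,0,z0])
            if best is None or r.cost<best[0].cost: best=(r,sg)
    return best
r,sg=fitall()
lo=np.array([-3.12,-.3,-1.34,.26,-1.36,.01,-2.84]);hi=np.array([3.12,2.06,1.32,2.42,4.5,1.98,2.84])
def model(h):
    k=r.x.copy(); k[3]+=h-k[0]; k[0]=h; F=Ro.from_euler('z',k[7]).as_matrix()
    return lambda q:(lambda a:(a[0],a[1]@F))(fk2(q,k[:7],sg))
def allsol(h,pos,R,n=150,seed=0):
    m=model(h)
    def f(q):
        p,Q=m(q); return np.r_[(p-pos)*10,(Q-R).ravel()]
    rng=np.random.default_rng(seed);o=[]
    for i in range(n):
        q0=S["qpos"] if i==0 else rng.uniform(lo,hi)
        s=least_squares(f,np.clip(q0,lo+.01,hi-.01),bounds=(lo,hi),max_nfev=60)
        o.append((s.cost,s.x))
    o.sort(key=lambda x:x[0]); return o
def pegR(tilt,flip=1):
    d=np.array([-.9926,-.1214]);th=np.radians(tilt); u=np.r_[np.sin(th)*d,np.cos(th)]
    x=flip*np.array([-d[1],d[0],0]);z=-u;return np.c_[x,np.cross(z,x),z],u
E
python3 - <<'E'
from ik import *
print(r.x.round(3),sg,r.cost,np.abs(r.fun).max())
A=np.array([.5275,.0708]);d=np.array([-.9926,-.1214])
for fl in(1,-1):
  R,u=pegR(40,fl)
  for h in(.25,.28):
    o=allsol(h,np.r_[A+.106*d,.111]+pegR(40)[1]*.03,R)
    print(fl,h,sum(c<1e-4 for c,_ in o)); [print(round(c,6),q.round(2)) for c,q in o[:5]]
E
```

```text
Traceback (most recent call last):
  File "ik.py", line 17, in <module>
    r,sg=fitall()
         ~~~~~~^^
  File "ik.py", line 14, in fitall
    r=least_squares(f,[.27,.55,.36,.3,0,0,0,z0])
  File "ik.py", line 9, in f
    a=[fk2(q,k,sg)[0]-p for q,p in DD]
       ~~~^^^^^^^^
  File "kin2.py", line 5, in fk2
    h,a,b,c,e1,e2,o=k
    ^^^^^^^^^^^^^^^
ValueError: too many values to unpack (expected 7)
```

```bash
sed -i 's/=k$/=k[:7]/' kin2.py
python3 - <<'E'
from ik import *
print(r.x.round(3),sg,r.cost,np.abs(r.fun).max())
A=np.array([.5275,.0708]);d=np.array([-.9926,-.1214])
for fl in(1,-1):
  R,u=pegR(40,fl)
  for h in(.25,.28):
    o=allsol(h,np.r_[A+.106*d,.111]+pegR(40)[1]*.03,R)
    print(fl,h,sum(c<1e-4 for c,_ in o)); [print(round(c,6),q.round(2)) for c,q in o[:5]]
E
```

```text
[-0.057  0.554  0.361 -0.006  0.014  0.004 -0.037  3.104] (-1, -1, -1, -1, 1, 1, 1) 4.246610806653635e-05 0.003190417838930301
1 0.25 0
0.1586 [-0.23  0.34  0.05  2.42 -0.    0.04 -1.64]
0.1586 [-0.23  0.34  0.05  2.42  0.    0.04 -1.64]
0.1586 [-0.23  0.34  0.05  2.42 -0.    0.04 -1.64]
0.1586 [-0.23  0.34  0.05  2.42 -0.    0.04 -1.64]
0.1586 [-0.23  0.34  0.05  2.42 -0.    0.04 -1.64]
1 0.28 0
0.17996 [-0.23  0.34  0.06  2.42 -0.    0.08 -1.64]
0.17996 [-0.23  0.34  0.06  2.42 -0.    0.08 -1.64]
0.17996 [-0.23  0.34  0.06  2.42  0.    0.08 -1.64]
0.17996 [-0.23  0.34  0.06  2.42  0.    0.08 -1.64]
0.17996 [-0.23  0.34  0.06  2.42 -0.    0.08 -1.64]
-1 0.25 0
0.1586 [-0.23  0.34  0.05  2.42 -0.    0.04  1.51]
0.1586 [-0.23  0.34  0.05  2.42  0.    0.04  1.51]
0.1586 [-0.23  0.34  0.05  2.42 -0.    0.04  1.51]
0.1586 [-0.23  0.34  0.05  2.42 -0.    0.04  1.51]
0.1586 [-0.23  0.34  0.05  2.42 -0.    0.04  1.51]
-1 0.28 0
0.17996 [-0.23  0.34  0.06  2.42  0.    0.08  1.5 ]
0.17996 [-0.23  0.34  0.06  2.42  0.    0.08  1.5 ]
0.17996 [-0.23  0.34  0.06  2.42 -0.    0.08  1.5 ]
0.17996 [-0.23  0.34  0.06  2.42  0.    0.08  1.5 ]
0.17996 [-0.23  0.34  0.06  2.42  0.    0.08  1.5 ]
```

Run:
```python
from ik import *
A=np.array([.5275,.0708]);d=np.array([-.9926,-.1214]);u=pegR(40)[1]
for tau in(20,10,0,-10,-20):
  for fl in(1,-1):
    R,b=pegR(tau,fl)
    for nm,c in(("pre",np.r_[A+.106*d,.111]+u*.025),("seat",np.r_[A+.081*d,.081])):
      o=allsol(.27,c+b*.005,R,n=40)
      print(tau,fl,nm,sum(x<1e-4 for x,_ in o),[(round(x,5),q.round(2).tolist()) for x,q in o[:2]])
```

```text
20 1 pre 0 [(np.float64(0.009), [-0.19, 0.35, 0.02, 2.42, -0.0, 0.11, -1.63]), (np.float64(0.009), [-0.19, 0.35, 0.02, 2.42, 0.0, 0.11, -1.63])]
20 1 seat 0 [(np.float64(0.00338), [0.23, 0.57, -0.62, 2.42, 1.78, 0.36, 2.84]), (np.float64(0.00338), [0.23, 0.57, -0.62, 2.42, 1.78, 0.36, 2.84])]
20 -1 pre 0 [(np.float64(0.009), [-0.19, 0.35, 0.02, 2.42, 0.0, 0.11, 1.51]), (np.float64(0.009), [-0.19, 0.35, 0.02, 2.42, -0.0, 0.11, 1.51])]
20 -1 seat 0 [(np.float64(0.00314), [0.58, 0.91, -1.34, 2.42, 1.6, 0.96, -0.18]), (np.float64(0.00314), [0.58, 0.91, -1.34, 2.42, 1.6, 0.96, -0.18])]
10 1 pre 20 [(np.float64(0.0), [0.07, 0.38, -0.34, 2.36, 0.51, 0.28, -2.17]), (np.float64(0.0), [0.03, 0.37, -0.29, 2.36, 0.44, 0.27, -2.09])]
10 1 seat 21 [(np.float64(0.0), [0.07, 0.53, -0.36, 2.31, 0.92, 0.24, -2.57]), (np.float64(0.0), [-0.55, 0.56, 0.55, 2.31, -1.11, 0.33, -0.49])]
10 -1 pre 21 [(np.float64(0.0), [-0.71, 0.45, 0.75, 2.36, -0.91, 0.41, 2.49]), (np.float64(0.0), [-0.43, 0.38, 0.35, 2.36, -0.5, 0.28, 2.04])]
10 -1 seat 20 [(np.float64(0.0), [0.45, 0.71, -0.99, 2.31, 1.32, 0.64, 0.14]), (n
[... 1080 characters left out ...]
np.float64(0.0), [-0.71, 0.77, 0.87, 2.0, -0.69, 0.91, 2.27]), (np.float64(0.0), [-0.14, 0.61, -0.05, 2.0, 0.04, 0.71, 1.48])]
-20 1 pre 20 [(np.float64(0.0), [0.07, 0.59, -0.37, 1.93, 0.19, 1.01, -1.86]), (np.float64(0.0), [0.41, 0.76, -0.97, 1.94, 0.54, 1.16, -2.29])]
-20 1 seat 22 [(np.float64(0.0), [0.34, 0.86, -0.89, 1.86, 0.6, 1.13, -2.28]), (np.float64(0.0), [0.06, 0.72, -0.36, 1.85, 0.24, 0.97, -1.89])]
-20 -1 pre 21 [(np.float64(0.0), [0.37, 0.72, -0.88, 1.94, 0.48, 1.12, 0.92]), (np.float64(0.0), [-0.37, 0.58, 0.3, 1.93, -0.17, 1.0, 1.72])]
-20 -1 seat 23 [(np.float64(0.0), [-0.02, 0.7, -0.24, 1.85, 0.16, 0.96, 1.35]), (np.float64(0.0), [-0.35, 0.71, 0.29, 1.85, -0.2, 0.97, 1.74])]
```

Run:
```python
from ik import *
for tau in(-30,-36,-40):
    R,b=pegR(tau,1)
    for c in((.5185,-.2482,.011),(.5185,-.2482,.06)):
      o=allsol(.27,np.array(c)+b*.005,R,n=40)
      g=[(q-S["qpos"],q) for x,q in o if x<1e-4]
      g.sort(key=lambda a:np.abs(a[0]).sum())
      print(tau,c,len(g),g[0][1].round(2) if g else o[0])
R,b=pegR(-36,1);print(b)
go(np.array((.5185,-.2482,.10))+b*.005,R)
```

```text
-30 (0.5185, -0.2482, 0.011) 24 [-0.14  1.19  0.93  1.39 -0.53  1.34 -0.65]
-30 (0.5185, -0.2482, 0.06) 25 [-0.12  1.1   0.89  1.38 -0.43  1.38 -0.69]
-36 (0.5185, -0.2482, 0.011) 24 [-0.13  1.24  0.94  1.29 -0.48  1.46 -0.69]
-36 (0.5185, -0.2482, 0.06) 25 [-0.17  1.23  1.07  1.28 -0.52  1.55 -0.62]
-40 (0.5185, -0.2482, 0.011) 24 [-0.13  1.28  0.94  1.23 -0.45  1.53 -0.72]
-40 (0.5185, -0.2482, 0.06) 25 [-0.16  1.26  1.06  1.22 -0.48  1.62 -0.64]
[0.58343564 0.07135713 0.80901699]
t 15.35 pos [ 0.5185 -0.2481  0.2494] q [-0.14  0.63  0.95  1.63 -0.54  1.17 -0.51] F [-0.5 -0.6 -0.1] w 0.0424
shift cm [ 0.03 -0.33 14.54]
rotvec [-0.6262 -0.0013  0.0082]
```

A forward tilt of 40° at the peg is out of the arm's reach. I'll set the ring back on its free spot and regrip it with the tool leaning about 36°. A near-vertical tool will then carry the ring at the peg's lean.

Request:
{"name": "apply_moves", "arguments": {
  "plan": [
    {"tx": 0, "ty": 0, "tz": 4, "wx": 0, "wy": 0, "wz": 0},
    {"tx": 0, "ty": 0, "tz": 8, "wx": 0, "wy": 0, "wz": 0},
    {"tx": 0, "ty": 0, "tz": 12, "wx": 0, "wy": 0, "wz": 0},
    {"tx": 0, "ty": 0, "tz": 16, "wx": 0, "wy": 0, "wz": 0},
    {"tx": 0, "ty": 0, "tz": 19, "wx": 0, "wy": 0, "wz": 0},
    {"tx": 0, "ty": 0, "tz": 21, "wx": 0, "wy": 0, "wz": 0},
    {"tx": 0, "ty": 0, "tz": 22, "wx": 0, "wy": 0, "wz": 0},
    {"tx": 0, "ty": 0, "tz": 22.5, "wx": 0, "wy": 0, "wz": 0},
    {"tx": 0, "ty": 0, "tz": 22.5, "wx": 0, "wy": 0, "wz": 0},
    {"tx": 0, "ty": 0, "tz": 22.5, "wx": 0, "wy": 0, "wz": 0}
  ]
}}

```text
t: 16.35
tool_pos: [0.5196, -0.2492, 0.0266]
eef_rot: [[0.129, -0.992, 0.002], [-0.992, -0.129, -0.001], [0.001, -0.001, -1.0]]
ft_force: [0.2, -0.3, -0.3]
width: 0.0423
```

Request:
{"name": "apply_moves", "arguments": {
  "plan": [
    {"tx": 0, "ty": 0, "tz": 0, "wx": 0, "wy": 0, "wz": 0},
    {"tx": 0, "ty": 0, "tz": 0.4, "wx": 0, "wy": 0, "wz": 0},
    {"tx": 0, "ty": 0, "tz": 0.8, "wx": 0, "wy": 0, "wz": 0},
    {"tx": 0, "ty": 0, "tz": 1.1, "wx": 0, "wy": 0, "wz": 0},
    {"tx": 0, "ty": 0, "tz": 1.3, "wx": 0, "wy": 0, "wz": 0},
    {"tx": 0, "ty": 0, "tz": 1.4, "wx": 0, "wy": 0, "wz": 0},
    {"tx": 0, "ty": 0, "tz": 1.4, "wx": 0, "wy": 0, "wz": 0},
    {"tx": 0, "ty": 0, "tz": 1.4, "wx": 0, "wy": 0, "wz": 0},
    {"tx": 0, "ty": 0, "tz": 1.4, "wx": 0, "wy": 0, "wz": 0},
    {"tx": 0, "ty": 0, "tz": 1.4, "wx": 0, "wy": 0, "wz": 0}
  ]
}}

```text
t: 17.35
tool_pos: [0.519, -0.2487, 0.0118]
eef_rot: [[0.129, -0.992, 0.0], [-0.992, -0.129, -0.0], [0.0, -0.0, -1.0]]
ft_force: [1.2, -0.2, -0.1]
width: 0.0417
```

Run:
```python
from h import *
go((.519,-.249,.011),down(-83))
```

```text
t 17.35 pos [ 0.519  -0.2487  0.0118] q [ 0.    0.9   0.68  1.85 -0.85  0.72 -0.26] F [ 1.2 -0.2 -0.1] w 0.0417
shift cm [0.03 0.01 0.08]
rotvec [-0.0001 -0.0002  0.0076]
```

Request:
{"name": "apply_moves", "arguments": {
  "plan": [
    {"tx": 0, "ty": 0, "tz": 0, "wx": 0, "wy": 0, "wz": 0},
    {"tx": 0, "ty": 0, "tz": 0, "wx": 0, "wy": 0, "wz": 0},
    {"tx": 0, "ty": 0, "tz": 0, "wx": 0, "wy": 0, "wz": 0},
    {"tx": 0, "ty": 0, "tz": 0, "wx": 0, "wy": 0, "wz": 0},
    {"tx": 0, "ty": 0, "tz": -1, "wx": 0, "wy": 0, "wz": 0},
    {"tx": 0, "ty": 0, "tz": -2, "wx": 0, "wy": 0, "wz": 0},
    {"tx": 0, "ty": 0, "tz": -3.5, "wx": 0, "wy": 0, "wz": 0},
    {"tx": 0, "ty": 0, "tz": -5, "wx": 0, "wy": 0, "wz": 0},
    {"tx": 0, "ty": 0, "tz": -6, "wx": 0, "wy": 0, "wz": 0},
    {"tx": 0, "ty": 0, "tz": -6, "wx": 0, "wy": 0, "wz": 0}
  ],
  "jaw": -0.25
}}

```text
t: 18.35
tool_pos: [0.52, -0.2494, 0.0738]
eef_rot: [[0.13, -0.992, 0.003], [-0.992, -0.13, -0.002], [0.002, -0.003, -1.0]]
ft_force: [-0.1, -0.2, -0.6]
width: 0.058
```

Request:
{"name": "apply_moves", "arguments": {
  "plan": [
    {"tx": 0, "ty": 0, "tz": 0, "wx": -0.08, "wy": 0, "wz": 0},
    {"tx": 0, "ty": 0, "tz": 0, "wx": -0.16, "wy": 0, "wz": 0},
    {"tx": 0, "ty": 0, "tz": 0, "wx": -0.24, "wy": 0, "wz": 0},
    {"tx": 0, "ty": 0, "tz": 0, "wx": -0.32, "wy": 0, "wz": 0},
    {"tx": 0, "ty": 0, "tz": 0, "wx": -0.4, "wy": 0, "wz": 0},
    {"tx": 0, "ty": 0, "tz": 0, "wx": -0.48, "wy": 0, "wz": 0},
    {"tx": 0, "ty": 0, "tz": 0, "wx": -0.56, "wy": 0, "wz": 0},
    {"tx": 0, "ty": 0, "tz": 0, "wx": -0.63, "wy": 0, "wz": 0},
    {"tx": 0, "ty": 0, "tz": 0, "wx": -0.63, "wy": 0, "wz": 0},
    {"tx": 0, "ty": 0, "tz": 0, "wx": -0.63, "wy": 0, "wz": 0}
  ]
}}

```text
t: 19.35
tool_pos: [0.5185, -0.2486, 0.0711]
eef_rot: [[0.129, -0.801, -0.584], [-0.992, -0.105, -0.076], [-0.0, 0.589, -0.808]]
ft_force: [-0.0, -1.0, 0.1]
width: 0.058
```

Run:
```python
from ik import *
R,b=pegR(-36,1)
go(np.array((.519,-.249,.011))+b*.005,R)
s=snapshot("side");t=snapshot("top")
crop(s,270,230,450,400,4,"pics/s11.png")
crop(t,340,150,480,280,5,"pics/t11.png")
```

```text
t 19.35 pos [ 0.5185 -0.2486  0.0711] q [-0.12  1.15  0.91  1.33 -0.4   1.47 -0.68] F [-0.  -1.   0.1] w 0.058
shift cm [ 0.05 -3.57  4.33]
rotvec [ 0.0019 -0.0046  0.0067]
```

View pics/s11.png

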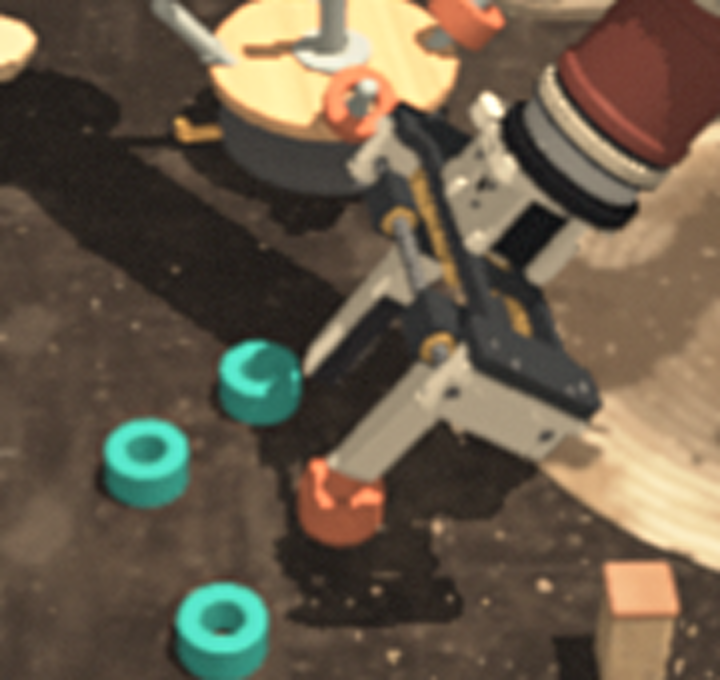

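View pics/t11.png

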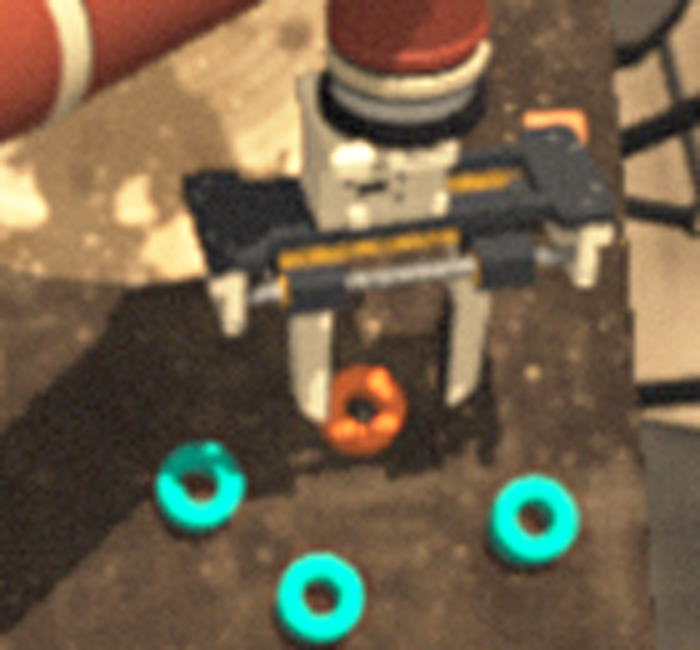

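Run:
```python
from ik import *
t=snapshot("top");s=snapshot("side");R=S["eef_rot"];p=S["tool_pos"]
print("pred tip mid",proj(t,[p+R@[0,0,.008]]),"L/R inner",proj(t,[p+R@[-.029,0,.008],p+R@[.029,0,.008]]))
print("obs inner tips",(340+330/5,150+415/5),(340+445/5,150+402/5))
c=(340+363/5,150+409/5);print("ring top center px",c,onz(t,c,.022))
c2=(270+342/4,230+490/4);print(onz(s,c2,.022))
```

```text
pred tip mid [[416.30674348 228.66914288]] L/R inner [[404.70672403 230.26558684]
 [427.86652018 227.0787972 ]]
obs inner tips (406.0, 233.0) (429.0, 230.4)
ring top center px (412.6, 231.8) [ 0.51577793 -0.24850683  0.022     ]
[ 0.52107186 -0.24984848  0.022     ]
```

Request:
{"name": "apply_moves", "arguments": {
  "plan": [
    {"tx": 0, "ty": -0.6, "tz": 0.7, "wx": 0, "wy": 0, "wz": 0},
    {"tx": 0, "ty": -1.2, "tz": 1.4, "wx": 0, "wy": 0, "wz": 0},
    {"tx": 0, "ty": -1.8, "tz": 2.2, "wx": 0, "wy": 0, "wz": 0},
    {"tx": 0, "ty": -2.4, "tz": 2.9, "wx": 0, "wy": 0, "wz": 0},
    {"tx": 0, "ty": -2.9, "tz": 3.5, "wx": 0, "wy": 0, "wz": 0},
    {"tx": 0, "ty": -3.3, "tz": 4.0, "wx": 0, "wy": 0, "wz": 0},
    {"tx": 0, "ty": -3.5, "tz": 4.2, "wx": 0, "wy": 0, "wz": 0},
    {"tx": 0, "ty": -3.5, "tz": 4.2, "wx": 0, "wy": 0, "wz": 0},
    {"tx": 0, "ty": -3.5, "tz": 4.2, "wx": 0, "wy": 0, "wz": 0},
    {"tx": 0, "ty": -3.5, "tz": 4.2, "wx": 0, "wy": 0, "wz": 0}
  ]
}}

```text
t: 20.55
tool_pos: [0.5227, -0.2484, 0.0176]
eef_rot: [[0.13, -0.802, -0.584], [-0.992, -0.104, -0.077], [0.001, 0.589, -0.808]]
ft_force: [-0.2, -0.2, -0.0]
width: 0.0583
```

Run:
```python
from ik import *
R,b=pegR(-36,1)
go(np.array((.519,-.249,.011))+b*.005,R)
s=snapshot("side");t=snapshot("top")
crop(s,270,230,450,400,4,"pics/s12.png")
crop(t,340,150,480,280,5,"pics/t12.png")
```

```text
t 20.55 pos [ 0.5227 -0.2484  0.0176] q [-0.11  1.22  0.88  1.33 -0.44  1.42 -0.69] F [-0.2 -0.2 -0. ] w 0.0583
shift cm [ 0.02 -0.09  0.25]
rotvec [ 0.0011 -0.0053  0.0062]
```

View pics/s12.png

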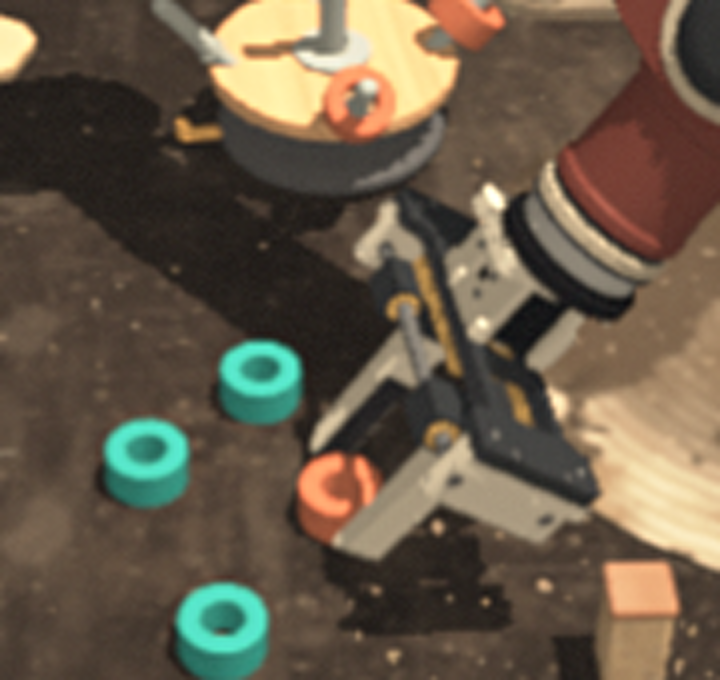

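View pics/t12.png

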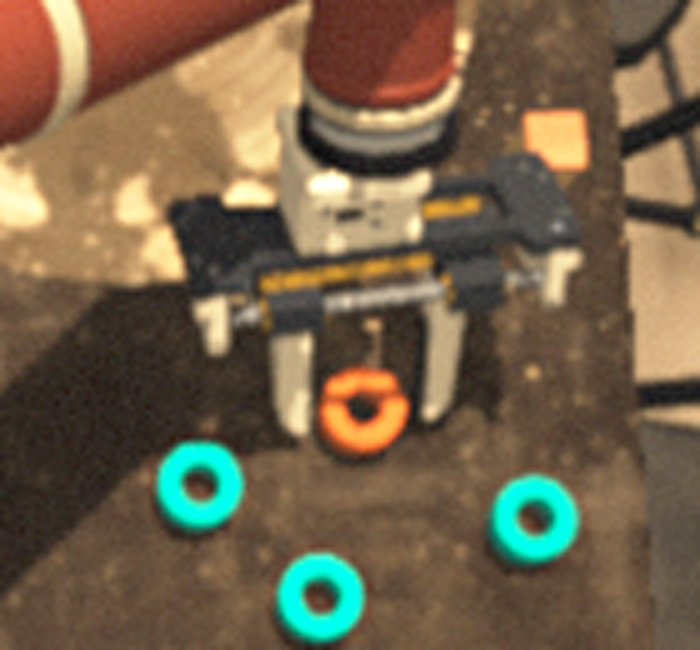

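Request:
{"name": "apply_moves", "arguments": {
  "plan": [
    {"tx": 0, "ty": 0, "tz": 0.2, "wx": 0, "wy": 0, "wz": 0},
    {"tx": 0, "ty": 0, "tz": 0.4, "wx": 0, "wy": 0, "wz": 0},
    {"tx": 0, "ty": 0, "tz": 0.4, "wx": 0, "wy": 0, "wz": 0},
    {"tx": 0, "ty": 0, "tz": 0.4, "wx": 0, "wy": 0, "wz": 0},
    {"tx": 0, "ty": 0, "tz": 0.4, "wx": 0, "wy": 0, "wz": 0},
    {"tx": 0, "ty": 0, "tz": 0.4, "wx": 0, "wy": 0, "wz": 0},
    {"tx": 0, "ty": 0, "tz": 0.4, "wx": 0, "wy": 0, "wz": 0},
    {"tx": 0, "ty": 0, "tz": 0.4, "wx": 0, "wy": 0, "wz": 0},
    {"tx": 0, "ty": 0, "tz": 0.4, "wx": 0, "wy": 0, "wz": 0},
    {"tx": 0, "ty": 0, "tz": 0.4, "wx": 0, "wy": 0, "wz": 0}
  ]
}}

```text
t: 21.65
tool_pos: [0.5201, -0.2485, 0.0139]
eef_rot: [[0.129, -0.801, -0.584], [-0.992, -0.105, -0.076], [0.0, 0.589, -0.808]]
ft_force: [0.0, -0.8, 0.2]
width: 0.0579
```

Request:
{"name": "apply_moves", "arguments": {
  "plan": [
    {"tx": 0, "ty": 0, "tz": 0, "wx": 0, "wy": 0, "wz": 0},
    {"tx": 0, "ty": 0, "tz": 0, "wx": 0, "wy": 0, "wz": 0},
    {"tx": 0, "ty": 0, "tz": 0, "wx": 0, "wy": 0, "wz": 0},
    {"tx": 0, "ty": 0, "tz": 0, "wx": 0, "wy": 0, "wz": 0},
    {"tx": 0, "ty": 0, "tz": 0, "wx": 0, "wy": 0, "wz": 0},
    {"tx": 0, "ty": 0, "tz": 0, "wx": 0, "wy": 0, "wz": 0},
    {"tx": 0, "ty": 0, "tz": 0, "wx": 0, "wy": 0, "wz": 0},
    {"tx": 0, "ty": 0, "tz": 0, "wx": 0, "wy": 0, "wz": 0},
    {"tx": 0, "ty": 0, "tz": 0, "wx": 0, "wy": 0, "wz": 0},
    {"tx": 0, "ty": 0, "tz": 0, "wx": 0, "wy": 0, "wz": 0}
  ],
  "jaw": 1,
  "newtons": 25
}}

```text
t: 22.65
tool_pos: [0.5201, -0.2485, 0.0139]
eef_rot: [[0.129, -0.801, -0.584], [-0.992, -0.105, -0.076], [0.0, 0.589, -0.808]]
ft_force: [0.3, 0.3, 0.6]
width: 0.0416
```

Run:
```python
from ik import *
R,b=pegR(-36,1)
go(np.array((.519,-.249,.20)),R)
```

```text
t 22.65 pos [ 0.5201 -0.2485  0.0139] q [-0.11  1.22  0.88  1.34 -0.44  1.41 -0.69] F [0.3 0.3 0.6] w 0.0416
shift cm [  0.04  11.06 -14.97]
rotvec [ 0.0018 -0.0048  0.0066]
```

Request:
{"name": "apply_moves", "arguments": {
  "plan": [
    {"tx": 0, "ty": 0.6, "tz": -0.8, "wx": 0, "wy": 0, "wz": 0},
    {"tx": 0, "ty": 1.8, "tz": -2.4, "wx": 0, "wy": 0, "wz": 0},
    {"tx": 0, "ty": 3.5, "tz": -4.8, "wx": 0, "wy": 0, "wz": 0},
    {"tx": 0, "ty": 5.2, "tz": -7.2, "wx": 0, "wy": 0, "wz": 0},
    {"tx": 0, "ty": 7, "tz": -9.6, "wx": 0, "wy": 0, "wz": 0},
    {"tx": 0, "ty": 8.8, "tz": -12, "wx": 0, "wy": 0, "wz": 0},
    {"tx": 0, "ty": 10.5, "tz": -14.4, "wx": 0, "wy": 0, "wz": 0},
    {"tx": 0, "ty": 11.8, "tz": -16.2, "wx": 0, "wy": 0, "wz": 0},
    {"tx": 0, "ty": 11.8, "tz": -16.2, "wx": 0, "wy": 0, "wz": 0},
    {"tx": 0, "ty": 11.8, "tz": -16.2, "wx": 0, "wy": 0, "wz": 0}
  ]
}}

```text
t: 23.65
tool_pos: [0.5202, -0.2484, 0.2149]
eef_rot: [[0.129, -0.802, -0.583], [-0.992, -0.104, -0.076], [0.0, 0.588, -0.809]]
ft_force: [-0.6, 0.4, -1.2]
width: 0.0419
```

Request:
{"name": "apply_moves", "arguments": {
  "plan": [
    {"tx": 0, "ty": 0, "tz": 0, "wx": 0.08, "wy": 0, "wz": 0},
    {"tx": 0, "ty": 0, "tz": 0, "wx": 0.16, "wy": 0, "wz": 0},
    {"tx": 0, "ty": 0, "tz": 0, "wx": 0.24, "wy": 0, "wz": 0},
    {"tx": 0, "ty": 0, "tz": 0, "wx": 0.32, "wy": 0, "wz": 0},
    {"tx": 0, "ty": 0, "tz": 0, "wx": 0.4, "wy": 0, "wz": 0},
    {"tx": 0, "ty": 0, "tz": 0, "wx": 0.48, "wy": 0, "wz": 0},
    {"tx": 0, "ty": 0, "tz": 0, "wx": 0.56, "wy": 0, "wz": 0},
    {"tx": 0, "ty": 0, "tz": 0, "wx": 0.63, "wy": 0, "wz": 0},
    {"tx": 0, "ty": 0, "tz": 0, "wx": 0.66, "wy": 0, "wz": 0},
    {"tx": 0, "ty": 0, "tz": 0, "wx": 0.66, "wy": 0, "wz": 0}
  ]
}}

```text
t: 24.65
tool_pos: [0.5189, -0.2482, 0.2137]
eef_rot: [[0.128, -0.991, 0.028], [-0.992, -0.128, 0.005], [-0.002, -0.028, -1.0]]
ft_force: [-0.0, 0.6, -0.3]
width: 0.0418
```

Run:
```python
from ik import *
A=np.array([.5275,.0708]);d=np.array([-.9926,-.1214]);u=pegR(40)[1]
R,b=pegR(2,1)
go(np.r_[A+.106*d,.111]+u*.035+b*.004+[0,0,.06],R)
s=snapshot("side");t=snapshot("top")
cv2.imwrite("pics/s13.png",s["color"][:,:,::-1])
crop(s,270,130,450,300,4,"pics/s13c.png")
```

```text
t 24.65 pos [ 0.5189 -0.2482  0.2137] q [-0.13  0.65  0.93  1.7  -0.61  1.08 -0.45] F [-0.   0.6 -0.3] w 0.0418
shift cm [-31.61   7.96   1.02]
rotvec [0.0065 0.0019 0.0064]
```

View pics/s13.png

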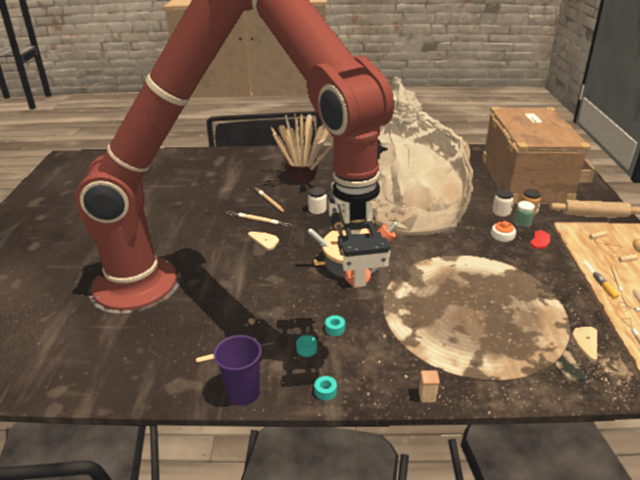

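View pics/s13c.png

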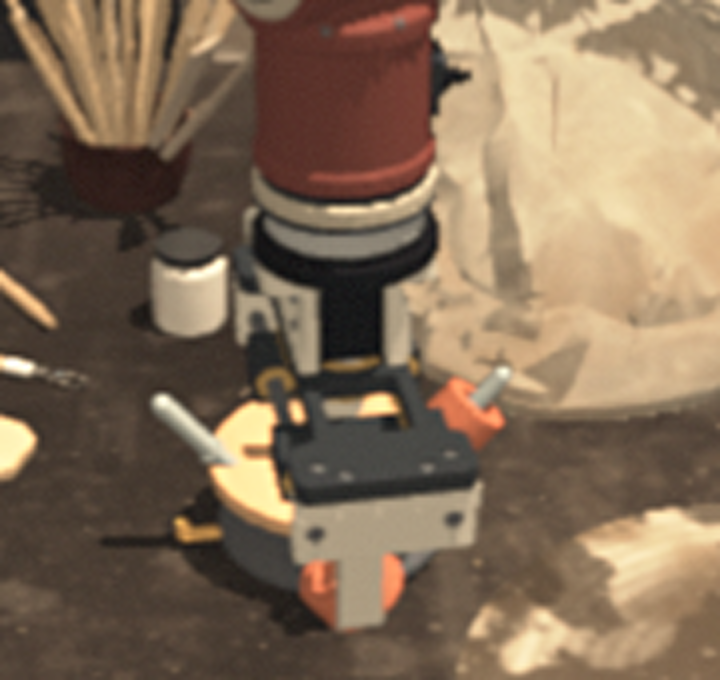

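Request:
{"name": "apply_moves", "arguments": {
  "plan": [
    {"tx": -3.5, "ty": 1, "tz": 0, "wx": 0, "wy": 0, "wz": 0},
    {"tx": -7, "ty": 2, "tz": 0, "wx": 0, "wy": 0, "wz": 0},
    {"tx": -10.5, "ty": 3, "tz": 0, "wx": 0, "wy": 0, "wz": 0},
    {"tx": -14, "ty": 4, "tz": 0, "wx": 0, "wy": 0, "wz": 0},
    {"tx": -17.5, "ty": 5, "tz": 0, "wx": 0, "wy": 0, "wz": 0},
    {"tx": -21, "ty": 6, "tz": 0, "wx": 0, "wy": 0, "wz": 0},
    {"tx": -24.5, "ty": 7, "tz": 0, "wx": 0, "wy": 0, "wz": 0},
    {"tx": -28, "ty": 7.9, "tz": 0, "wx": 0, "wy": 0, "wz": 0},
    {"tx": -31.5, "ty": 7.9, "tz": 0, "wx": 0, "wy": 0, "wz": 0},
    {"tx": -31.5, "ty": 7.9, "tz": 0, "wx": 0, "wy": 0, "wz": 0}
  ]
}}

```text
t: 25.75
tool_pos: [0.4006, 0.0595, 0.211]
eef_rot: [[0.141, -0.99, 0.027], [-0.99, -0.141, 0.005], [-0.001, -0.027, -1.0]]
ft_force: [0.7, -0.0, 0.3]
width: 0.0422
```

Run:
```python
from ik import *
A=np.array([.5275,.0708]);d=np.array([-.9926,-.1214]);u=pegR(40)[1]
R,b=pegR(2,1)
go(np.r_[A+.106*d,.111]+u*.035+b*.004,R)
s=snapshot("side");t=snapshot("top")
crop(t,200,160,360,300,5,"pics/t14.png")
crop(s,230,130,410,300,4,"pics/s14.png")
```

```text
t 25.75 pos [0.4006 0.0595 0.211 ] q [-1.01  0.43  1.13  2.14 -0.54  0.86 -0.98] F [ 0.7 -0.   0.3] w 0.0422
shift cm [0.42 0.33 6.91]
rotvec [0.0079 0.0014 0.0198]
```

View pics/t14.png

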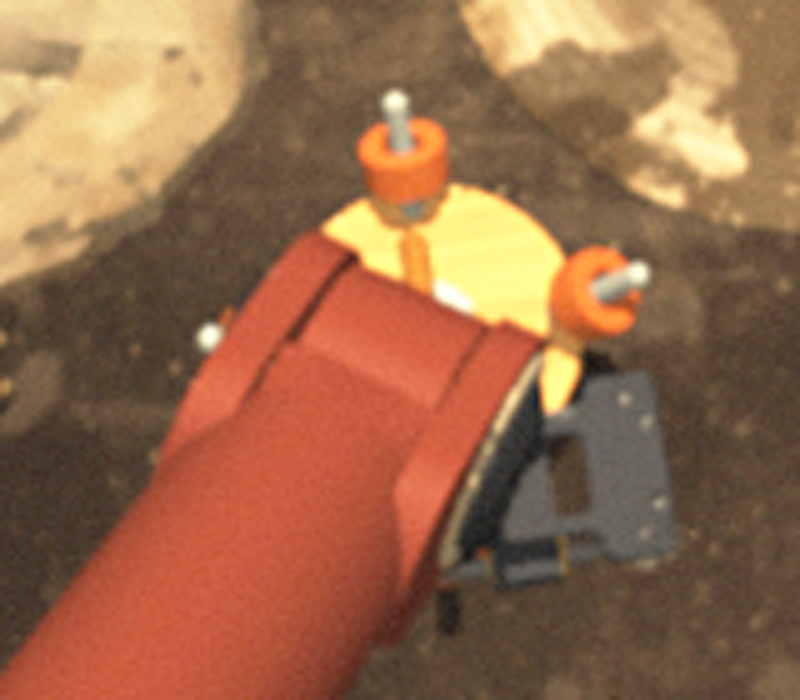

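View pics/s14.png

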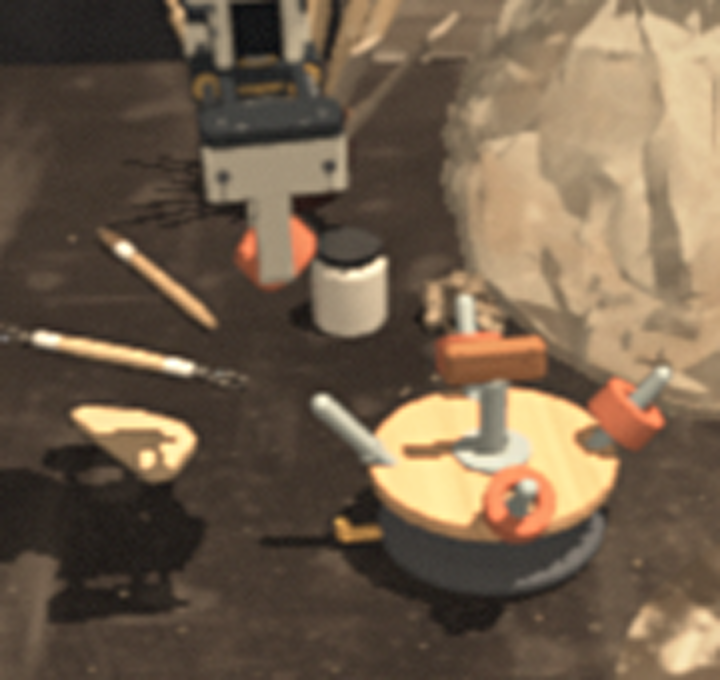

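Run:
```python
from ik import *
s=snapshot("side");t=snapshot("top")
R_=tri(t,(327.4,214.4),s,(361,251.75));F=tri(t,(279.2,180.4),s,(396,223.25));L=tri(t,(242,227.4),s,(346.25,205))
print(R_,F,L)
ax=(R_[0]+L[0])/2;print("axis",ax)
v=R_[0]-L[0]; print("angle err deg", np.degrees(np.arctan2(v[1],v[0]))+83.03)
v=F[0]-ax; print(np.degrees(np.arctan2(v[1],v[0]))-6.97)
print("front tip", 2*ax-F[0])
print("front px pred side", proj(s,2*ax-F[0]),"obs 310.5 230.75")
```

```text
(array([ 0.54062917, -0.03126914,  0.11106085]), np.float64(0.0009254547088721849)) (array([0.62850204, 0.08357911, 0.11151017]), np.float64(0.00488685513578928)) (array([0.51276802, 0.17091798, 0.11240243]), np.float64(0.004100130839523917))
axis [0.52669859 0.06982442 0.11173164]
angle err deg 0.875881832022003
0.7246523326096197
front tip [0.42489515 0.05606973 0.1119531 ]
front px pred side [[309.45468182 230.47377864]] obs 310.5 230.75
```

```bash
cat > way.py <<'E'
from ik import *
A=np.array([.5275,.0708]);a=np.radians(-172.2);d=np.array([np.cos(a),np.sin(a)]);u=np.r_[.643*d,.766]
tip=np.r_[A+.106*d,.111]
th=np.radians(2);b=np.r_[np.sin(th)*d,np.cos(th)];x=np.array([-d[1],d[0],0]);Rt=np.c_[x,np.cross(-b,x),-b]
def w(s):  # ring centre s metres outward from tip along u
    c=tip+u*s; return c-Rt@np.array([0,-.0008,.003])
E
python3 - <<'E'
from way import *
go(w(.03),Rt); go(w(.03)+[0,0,.03],Rt); print(w(.03),w(-.039))
print((S["eef_rot"].T@(w(-.039)-w(.03))*100).round(2))
E
```

```text
t 25.95 pos [0.4018 0.0529 0.2121] q [-1.    0.43  1.14  2.14 -0.53  0.86 -0.98] F [-0.5 -0.1 -0.7] w 0.0419
shift cm [-0.08  0.15  7.51]
rotvec [ 0.0045 -0.0017 -0.007 ]
t 25.95 pos [0.4018 0.0529 0.2121] q [-1.    0.43  1.14  2.14 -0.53  0.86 -0.98] F [-0.5 -0.1 -0.7] w 0.0419
shift cm [-0.07  0.06  4.51]
rotvec [ 0.0045 -0.0017 -0.007 ]
[0.40247336 0.05367348 0.13695025] [0.44642987 0.05969477 0.08409625]
[-0.04 -4.27  5.42]
```

Request:
{"name": "apply_moves", "arguments": {
  "plan": [
    {"tx": 0, "ty": 0.1, "tz": 1.5, "wx": 0, "wy": 0, "wz": 0},
    {"tx": -0.1, "ty": 0.1, "tz": 3, "wx": 0, "wy": 0, "wz": 0},
    {"tx": -0.1, "ty": 0.1, "tz": 4.5, "wx": 0, "wy": 0, "wz": 0},
    {"tx": -0.1, "ty": 0.1, "tz": 6, "wx": 0, "wy": 0, "wz": 0},
    {"tx": -0.1, "ty": 0.1, "tz": 7, "wx": 0, "wy": 0, "wz": 0},
    {"tx": -0.1, "ty": 0.1, "tz": 7.4, "wx": 0, "wy": 0, "wz": 0},
    {"tx": -0.1, "ty": 0.1, "tz": 7.4, "wx": 0, "wy": 0, "wz": 0},
    {"tx": -0.1, "ty": 0.1, "tz": 7.4, "wx": 0, "wy": 0, "wz": 0},
    {"tx": -0.1, "ty": 0.1, "tz": 7.4, "wx": 0, "wy": 0, "wz": 0},
    {"tx": -0.1, "ty": 0.1, "tz": 7.4, "wx": 0, "wy": 0, "wz": 0}
  ]
}}

```text
t: 26.95
tool_pos: [0.4025, 0.055, 0.1383]
eef_rot: [[0.13, -0.991, 0.031], [-0.992, -0.13, 0.004], [-0.0, -0.031, -1.0]]
ft_force: [0.6, 0.1, -0.6]
width: 0.0421
```

Run:
```python
from way import *
go(w(.03),Rt)
s=snapshot("side");t=snapshot("top")
crop(t,200,160,360,300,5,"pics/t15.png")
crop(s,250,170,390,290,5,"pics/s15.png")
```

```text
t 26.95 pos [0.4025 0.055  0.1383] q [-0.84  0.53  0.95  2.24 -0.73  0.68 -0.8 ] F [ 0.6  0.1 -0.6] w 0.0421
shift cm [0.13 0.02 0.13]
rotvec [ 0.004  -0.0001 -0.0059]
```

View pics/t15.png

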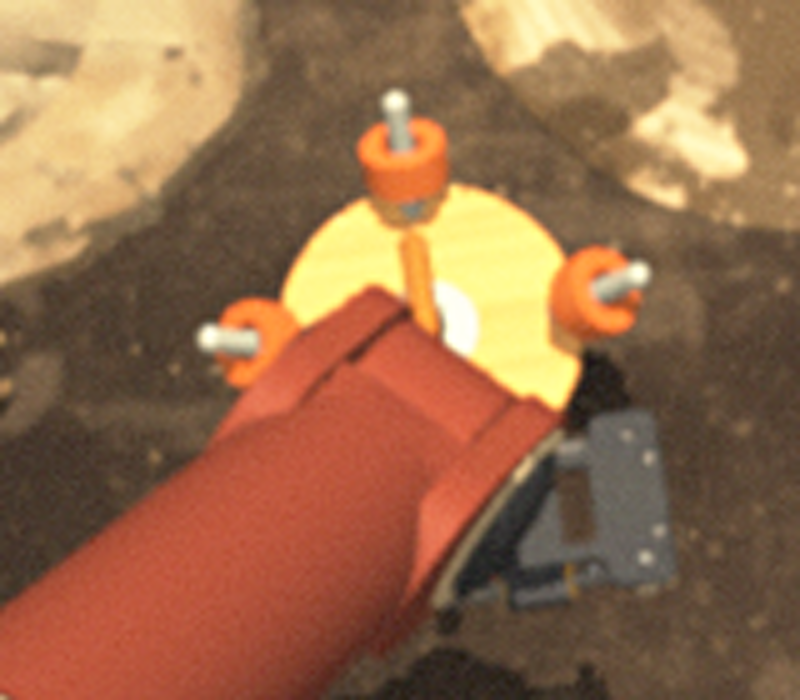

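View pics/s15.png

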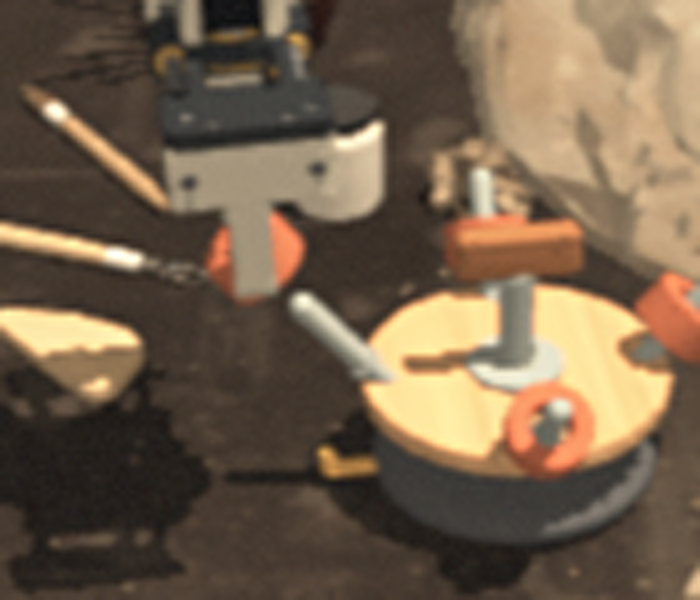

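Run:
```python
from way import *
s=snapshot("side");c=s["color"]
h=cv2.cvtColor(c,cv2.COLOR_RGB2HSV); m=cv2.inRange(h,np.array((3,110,90)),np.array((14,255,255)))
m2=np.zeros_like(m);m2[205:240,285:316]=m[205:240,285:316]
pts=cv2.findNonZero(m2);hull=cv2.convexHull(pts);M=cv2.moments(hull);rc=np.array([M['m10']/M['m00'],M['m01']/M['m00']]);print("ring bbox",cv2.boundingRect(pts),"hull c",rc,cv2.minAreaRect(pts))
# peg
g=cv2.inRange(h,np.array((0,0,90)),np.array((179,60,255)));g2=np.zeros_like(g);g2[226:246,306:326]=g[226:246,306:326]
pp=cv2.findNonZero(g2).reshape(-1,2).astype(np.float32);vx,vy,x0,y0=cv2.fitLine(pp,cv2.DIST_HUBER,0,.01,.01).ravel();print("peg line",vx,vy,x0,y0,len(pp))
n=np.array([-vy,vx]);print("ring off line px",n@(rc-[x0,y0]))
p=S["tool_pos"];Rm=S["eef_rot"];rc3=p+Rm@[0,-.0008,.003]
print("pred ring px",proj(s,rc3),"pred tip, seat",proj(s,[tip,tip-.039*u]), "n dir",n)
pl=proj(s,[tip,tip-.039*u]);
for q in pl: print("pred peg pt off obs line",n@(q-[x0,y0]))
```

```text
ring bbox (291, 212, 21, 19) hull c [300.62068966 221.00255428] ((300.5147399902344, 220.69117736816406), (16.463863372802734, 20.06533432006836), 59.03623962402344)
peg line 0.70809937 0.7061128 316.54172 236.50398 135
ring off line px 0.2654900883270775
pred ring px [[299.84069601 222.37751238]] pred tip, seat [[308.44207396 230.74490954]
 [319.27538913 240.38808046]] n dir [-0.7061128   0.70809937]
pred peg pt off obs line 1.641266079216299
pred peg pt off obs line 0.8200467553600562
```

Request:
{"name": "apply_moves", "arguments": {
  "plan": [
    {"tx": 0.1, "ty": 0, "tz": 0.1, "wx": 0, "wy": 0, "wz": 0},
    {"tx": 0.1, "ty": -0.4, "tz": 0.6, "wx": 0, "wy": 0, "wz": 0},
    {"tx": 0.1, "ty": -0.8, "tz": 1.1, "wx": 0, "wy": 0, "wz": 0},
    {"tx": 0.1, "ty": -1.2, "tz": 1.6, "wx": 0, "wy": 0, "wz": 0},
    {"tx": 0.1, "ty": -1.6, "tz": 2.1, "wx": 0, "wy": 0, "wz": 0},
    {"tx": 0.1, "ty": -2, "tz": 2.6, "wx": 0, "wy": 0, "wz": 0},
    {"tx": 0.1, "ty": -2, "tz": 2.6, "wx": 0, "wy": 0, "wz": 0},
    {"tx": 0.1, "ty": -2, "tz": 2.6, "wx": 0, "wy": 0, "wz": 0},
    {"tx": 0.1, "ty": -2, "tz": 2.6, "wx": 0, "wy": 0, "wz": 0},
    {"tx": 0.1, "ty": -2, "tz": 2.6, "wx": 0, "wy": 0, "wz": 0}
  ]
}}

```text
t: 28.1
tool_pos: [0.4229, 0.0566, 0.1127]
eef_rot: [[0.129, -0.991, 0.03], [-0.992, -0.129, 0.004], [-0.0, -0.03, -1.0]]
ft_force: [0.4, 1.0, -0.5]
width: 0.0422
```

Run:
```python
from way import *
go(w(-.039),Rt)
s=snapshot("side");t=snapshot("top")
crop(t,200,160,360,300,5,"pics/t16.png")
crop(s,270,180,390,280,6,"pics/s16.png")
```

```text
t 28.1 pos [0.4229 0.0566 0.1127] q [-0.77  0.6   0.88  2.21 -0.8   0.65 -0.75] F [ 0.4  1.  -0.5] w 0.0422
shift cm [-0.   -2.29  2.93]
rotvec [ 0.0048 -0.0001 -0.0063]
```

View pics/t16.png

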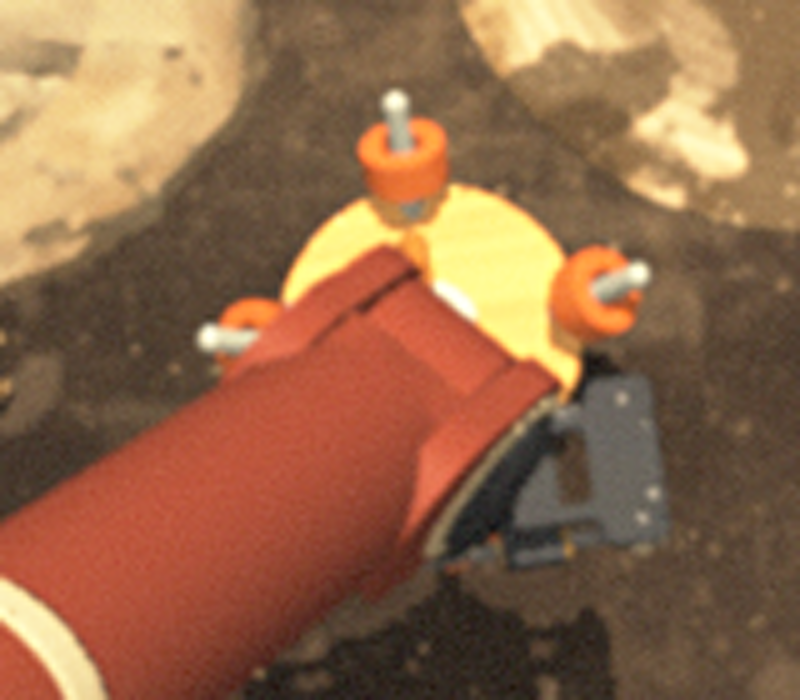

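View pics/s16.png

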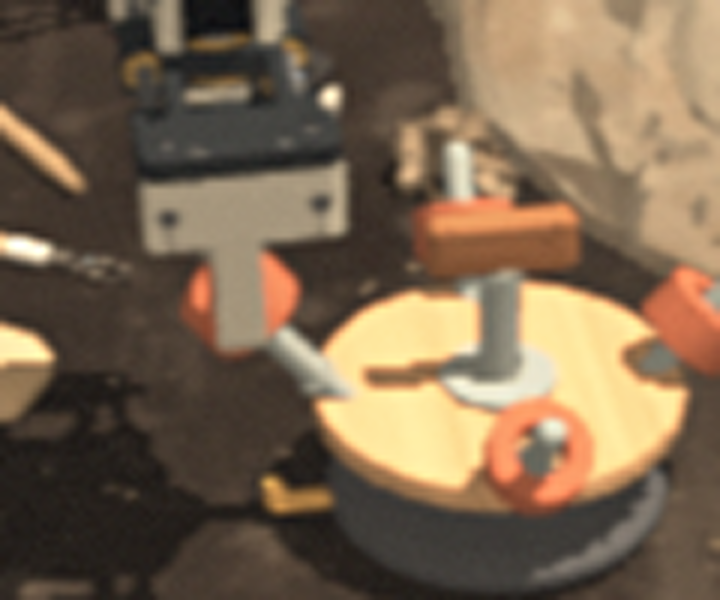

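Forces near zero, the peg tip has entered the ring and the rotor hasn't moved. Sliding on down.

Request:
{"name": "apply_moves", "arguments": {
  "plan": [
    {"tx": 0, "ty": -0.3, "tz": 0.4, "wx": 0, "wy": 0, "wz": 0},
    {"tx": 0, "ty": -0.6, "tz": 0.8, "wx": 0, "wy": 0, "wz": 0},
    {"tx": 0, "ty": -0.9, "tz": 1.2, "wx": 0, "wy": 0, "wz": 0},
    {"tx": 0, "ty": -1.2, "tz": 1.6, "wx": 0, "wy": 0, "wz": 0},
    {"tx": 0, "ty": -1.5, "tz": 2, "wx": 0, "wy": 0, "wz": 0},
    {"tx": 0, "ty": -1.8, "tz": 2.3, "wx": 0, "wy": 0, "wz": 0},
    {"tx": 0, "ty": -2, "tz": 2.5, "wx": 0, "wy": 0, "wz": 0},
    {"tx": 0, "ty": -2.1, "tz": 2.7, "wx": 0, "wy": 0, "wz": 0},
    {"tx": 0, "ty": -2.1, "tz": 2.7, "wx": 0, "wy": 0, "wz": 0},
    {"tx": 0, "ty": -2.1, "tz": 2.7, "wx": 0, "wy": 0, "wz": 0}
  ]
}}

```text
t: 29.2
tool_pos: [0.4445, 0.0593, 0.0862]
eef_rot: [[0.129, -0.991, 0.03], [-0.992, -0.129, 0.004], [-0.0, -0.03, -1.0]]
ft_force: [1.0, 0.7, -0.9]
width: 0.0416
```

Run:
```python
from way import *
go(w(-.039),Rt)
s=snapshot("side");t=snapshot("top")
crop(t,200,160,360,300,5,"pics/t17.png")
crop(s,270,180,390,280,6,"pics/s17.png")
```

```text
t 29.2 pos [0.4445 0.0593 0.0862] q [-0.71  0.66  0.81  2.18 -0.87  0.63 -0.71] F [ 1.   0.7 -0.9] w 0.0416
shift cm [-0.01 -0.19  0.21]
rotvec [ 0.0051 -0.0002 -0.0064]
```

View pics/s17.png

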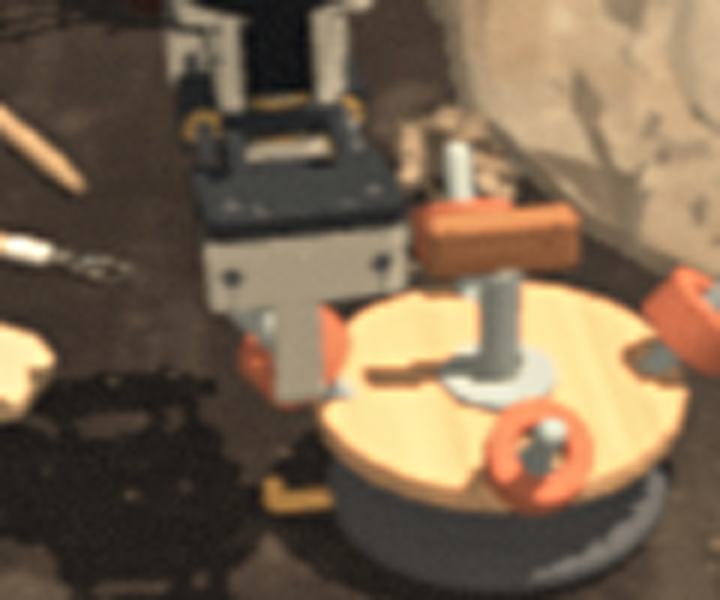

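Request:
{"name": "apply_moves", "arguments": {
  "plan": [
    {"tx": 0, "ty": -0.1, "tz": 0.1, "wx": 0, "wy": 0, "wz": 0},
    {"tx": 0, "ty": -0.2, "tz": 0.2, "wx": 0, "wy": 0, "wz": 0},
    {"tx": 0, "ty": -0.2, "tz": 0.3, "wx": 0, "wy": 0, "wz": 0},
    {"tx": 0, "ty": -0.3, "tz": 0.4, "wx": 0, "wy": 0, "wz": 0},
    {"tx": 0, "ty": -0.3, "tz": 0.4, "wx": 0, "wy": 0, "wz": 0},
    {"tx": 0, "ty": -0.3, "tz": 0.4, "wx": 0, "wy": 0, "wz": 0},
    {"tx": 0, "ty": -0.3, "tz": 0.4, "wx": 0, "wy": 0, "wz": 0},
    {"tx": 0, "ty": -0.3, "tz": 0.4, "wx": 0, "wy": 0, "wz": 0},
    {"tx": 0, "ty": -0.3, "tz": 0.4, "wx": 0, "wy": 0, "wz": 0},
    {"tx": 0, "ty": -0.3, "tz": 0.4, "wx": 0, "wy": 0, "wz": 0}
  ]
}}

```text
t: 30.3
tool_pos: [0.4477, 0.0598, 0.0823]
eef_rot: [[0.129, -0.991, 0.03], [-0.992, -0.129, 0.004], [-0.0, -0.03, -1.0]]
ft_force: [-0.2, -0.3, -2.2]
width: 0.0423
```

Request:
{"name": "apply_moves", "arguments": {
  "plan": [
    {"tx": 0, "ty": -0.1, "tz": 0.1, "wx": 0, "wy": 0, "wz": 0},
    {"tx": 0, "ty": -0.1, "tz": 0.2, "wx": 0, "wy": 0, "wz": 0},
    {"tx": 0, "ty": -0.1, "tz": 0.2, "wx": 0, "wy": 0, "wz": 0},
    {"tx": 0, "ty": -0.1, "tz": 0.2, "wx": 0, "wy": 0, "wz": 0},
    {"tx": 0, "ty": -0.1, "tz": 0.2, "wx": 0, "wy": 0, "wz": 0},
    {"tx": 0, "ty": -0.1, "tz": 0.2, "wx": 0, "wy": 0, "wz": 0},
    {"tx": 0, "ty": -0.1, "tz": 0.2, "wx": 0, "wy": 0, "wz": 0},
    {"tx": 0, "ty": -0.1, "tz": 0.2, "wx": 0, "wy": 0, "wz": 0},
    {"tx": 0, "ty": -0.1, "tz": 0.2, "wx": 0, "wy": 0, "wz": 0},
    {"tx": 0, "ty": -0.1, "tz": 0.2, "wx": 0, "wy": 0, "wz": 0}
  ]
}}

```text
t: 31.3
tool_pos: [0.4487, 0.0599, 0.0803]
eef_rot: [[0.13, -0.991, 0.03], [-0.992, -0.129, 0.004], [0.0, -0.03, -1.0]]
ft_force: [-0.1, -0.1, -1.1]
width: 0.0417
```

Run:
```python
from way import *
go(w(-.039),Rt); print(sense()["ft_torque"])
s=snapshot("side");t=snapshot("top")
crop(t,200,160,360,300,5,"pics/t18.png")
crop(s,270,180,390,280,6,"pics/s18.png")
```

```text
t 31.3 pos [0.4487 0.0599 0.0803] q [-0.7   0.67  0.8   2.17 -0.88  0.62 -0.7 ] F [-0.1 -0.1 -1.1] w 0.0417
shift cm [-0.01  0.22 -0.39]
rotvec [ 0.0049 -0.0002 -0.0062]
[-0.01113149  0.18607043  0.06453829]
```

View pics/s18.png

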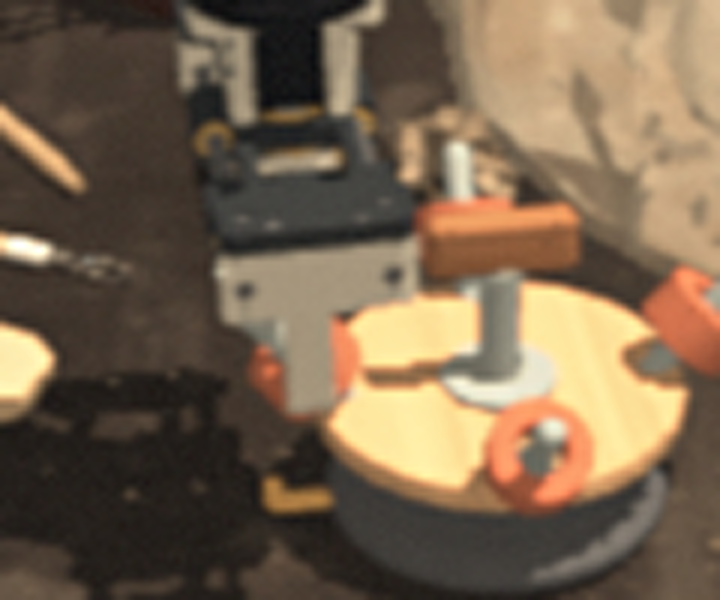

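View pics/t18.png

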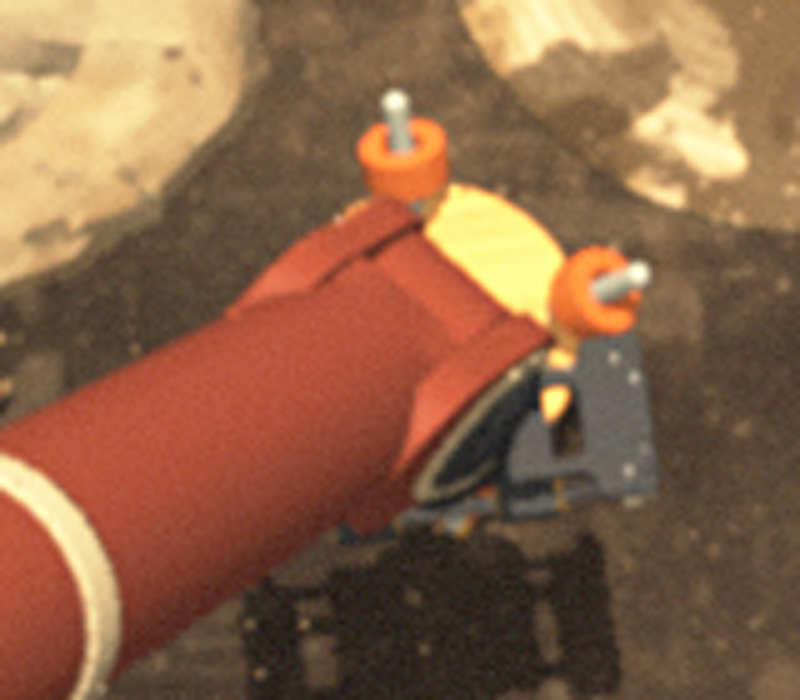

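Request:
{"name": "apply_moves", "arguments": {
  "plan": [
    {"tx": 0, "ty": 0, "tz": 0, "wx": 0, "wy": 0, "wz": 0},
    {"tx": 0, "ty": 0, "tz": 0, "wx": 0, "wy": 0, "wz": 0},
    {"tx": 0, "ty": 0, "tz": 0, "wx": 0, "wy": 0, "wz": 0},
    {"tx": 0, "ty": 0, "tz": 0, "wx": 0, "wy": 0, "wz": 0},
    {"tx": 0, "ty": 0, "tz": 0, "wx": 0, "wy": 0, "wz": 0},
    {"tx": 0, "ty": 0, "tz": 0, "wx": 0, "wy": 0, "wz": 0},
    {"tx": 0, "ty": 0, "tz": 0, "wx": 0, "wy": 0, "wz": 0},
    {"tx": 0, "ty": 0, "tz": 0, "wx": 0, "wy": 0, "wz": 0},
    {"tx": 0, "ty": 0, "tz": 0, "wx": 0, "wy": 0, "wz": 0},
    {"tx": 0, "ty": 0, "tz": 0, "wx": 0, "wy": 0, "wz": 0}
  ],
  "jaw": -0.25
}}

```text
t: 32.4
tool_pos: [0.4487, 0.0599, 0.0803]
eef_rot: [[0.129, -0.991, 0.03], [-0.992, -0.129, 0.004], [0.0, -0.03, -1.0]]
ft_force: [-0.7, -0.7, -0.8]
width: 0.0581
```

Request:
{"name": "apply_moves", "arguments": {
  "plan": [
    {"tx": 0, "ty": 0, "tz": -0.5, "wx": 0, "wy": 0, "wz": 0},
    {"tx": 0, "ty": 0, "tz": -1.5, "wx": 0, "wy": 0, "wz": 0},
    {"tx": 0, "ty": 0, "tz": -3, "wx": 0, "wy": 0, "wz": 0},
    {"tx": 0, "ty": 0, "tz": -5, "wx": 0, "wy": 0, "wz": 0},
    {"tx": 0, "ty": 0, "tz": -7.5, "wx": 0, "wy": 0, "wz": 0},
    {"tx": 0, "ty": 0, "tz": -10, "wx": 0, "wy": 0, "wz": 0},
    {"tx": 0, "ty": 0, "tz": -12.5, "wx": 0, "wy": 0, "wz": 0},
    {"tx": 0, "ty": 0, "tz": -15, "wx": 0, "wy": 0, "wz": 0},
    {"tx": 0, "ty": 0, "tz": -17.5, "wx": 0, "wy": 0, "wz": 0},
    {"tx": 0, "ty": 0, "tz": -20, "wx": 0, "wy": 0, "wz": 0}
  ]
}}

```text
t: 33.4
tool_pos: [0.4423, 0.0587, 0.2819]
eef_rot: [[0.129, -0.991, 0.03], [-0.992, -0.128, 0.004], [-0.0, -0.03, -1.0]]
ft_force: [0.0, -0.3, 0.0]
width: 0.0581
```

Request:
{"name": "apply_moves", "arguments": {
  "plan": [
    {"tx": 3, "ty": 0, "tz": 0, "wx": 0, "wy": 0, "wz": 0},
    {"tx": 6, "ty": 0, "tz": 0, "wx": 0, "wy": 0, "wz": 0},
    {"tx": 9, "ty": 0, "tz": 0, "wx": 0, "wy": 0, "wz": 0},
    {"tx": 12, "ty": 0, "tz": 0, "wx": 0, "wy": 0, "wz": 0},
    {"tx": 15, "ty": 0, "tz": 0, "wx": 0, "wy": 0, "wz": 0},
    {"tx": 18, "ty": 0, "tz": 0, "wx": 0, "wy": 0, "wz": 0},
    {"tx": 22, "ty": 0, "tz": 0, "wx": 0, "wy": 0, "wz": 0},
    {"tx": 26, "ty": 0, "tz": 0, "wx": 0, "wy": 0, "wz": 0},
    {"tx": 30, "ty": 0, "tz": 0, "wx": 0, "wy": 0, "wz": 0},
    {"tx": 30, "ty": 0, "tz": 0, "wx": 0, "wy": 0, "wz": 0}
  ]
}}

```text
t: 34.4
tool_pos: [0.4794, -0.2454, 0.2817]
eef_rot: [[0.119, -0.992, 0.03], [-0.993, -0.119, -0.003], [0.006, -0.03, -1.0]]
ft_force: [-0.9, 0.6, 0.1]
width: 0.0581
```

Run:
```python
from way import *
go(w(-.039),Rt)
s=snapshot("side");t=snapshot("top")
cv2.imwrite("pics/s19f.png",s["color"][:,:,::-1])
crop(t,220,160,360,290,5,"pics/t19.png")
crop(s,290,180,410,280,6,"pics/s19.png")
```

```text
t 34.4 pos [ 0.4794 -0.2454  0.2817] q [-0.2   0.53  1.02  1.71 -0.51  1.16 -0.49] F [-0.9  0.6  0.1] w 0.0581
shift cm [-30.81   0.23  19.57]
rotvec [ 0.0053 -0.0068 -0.0169]
```

View pics/s19.png

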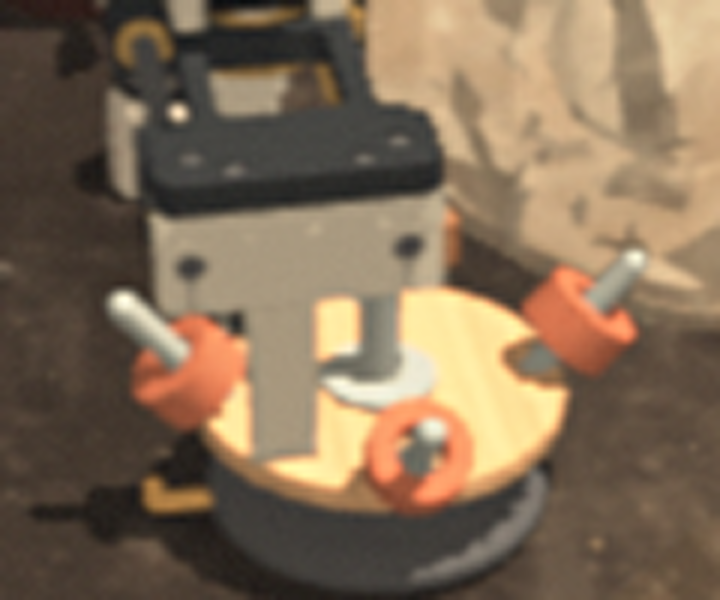

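View pics/t19.png

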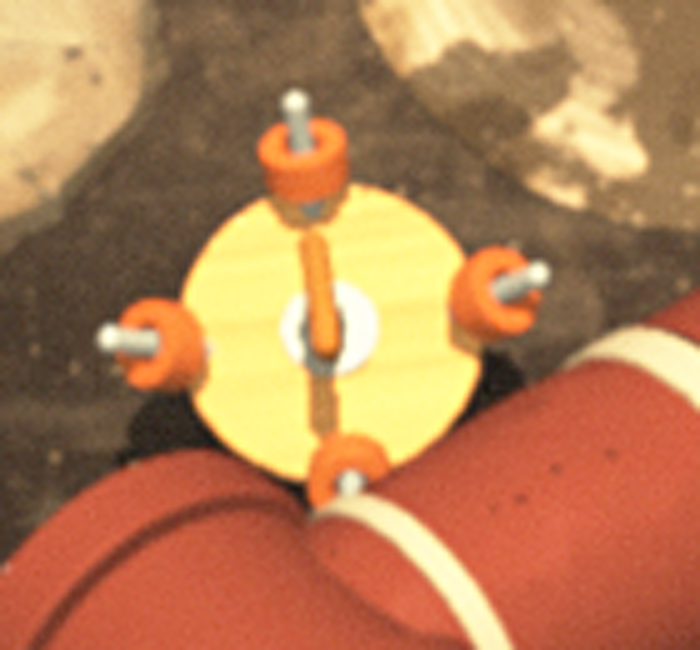

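View pics/s19f.png

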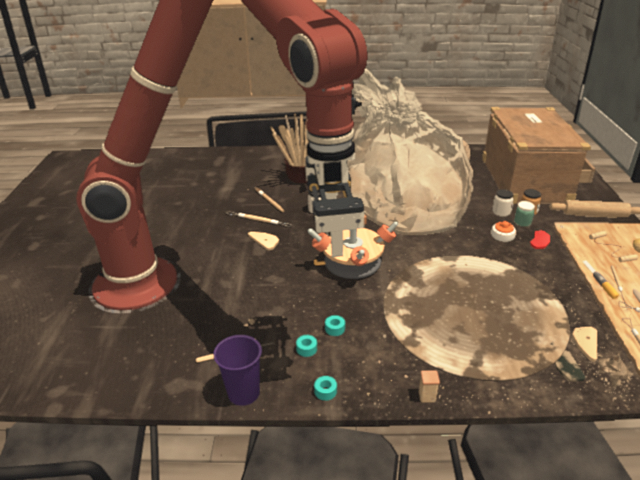

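Run:
```python
from way import *
s=snapshot("side");t=snapshot("top")
R_=tri(t,(328,214.4),s,(290+433/6,180+428/6))[0];L=onz(t,(242,227.4),.1115)
v=R_-L;print("angle err deg",np.degrees(np.arctan2(v[1],v[0]))+83.03)
h=cv2.cvtColor(s["color"],cv2.COLOR_RGB2HSV);m=cv2.inRange(h,np.array((3,110,90)),np.array((14,255,255)))
z=np.zeros_like(m);z[228:255,308:332]=m[228:255,308:332];hu=cv2.convexHull(cv2.findNonZero(z));M=cv2.moments(hu)
print("ring px",M['m10']/M['m00'],M['m01']/M['m00'],"pred s=-.039,-.03,-.02",proj(s,[tip+u*q for q in(-.039,-.03,-.02)]),"tip pred",proj(s,tip),"obs 310.5 230.5")
print("cup",[c for c,_ in blobs(s,(125,80,30),(150,255,255),200)[0]],"before 239.3 367.8")
print(close_job())
```

```text
angle err deg 1.6500277938725532
ring px 321.9994683678894 242.28123338649652 pred s=-.039,-.03,-.02 [[319.27538913 240.38808046]
 [316.80464074 238.18872315]
 [314.03889941 235.72680659]] tip pred [[308.44207396 230.74490954]] obs 310.5 230.5
cup [array([239.4, 367.6])] before 239.3 367.8
the job is handed in; nothing more can be done
None
```

The rack is turned so the empty peg stands over the brass pointer, and the loose terracotta ring hangs on that peg. I handed the job in at about 35 s of the 64 s allowed; it reports no verdict.

**How it went:**
- **Turning:** I gripped the handle bar and turned the rack about 134°.
- **Regrip:** Tilting the tool to the peg's 40° lean was out of the arm's reach. I put the ring back on its spot, regripped it with the tool leaning 36°, and slid it onto the peg with the tool nearly vertical. Force readings stayed within about 2 N.

**Last checks:**
- **Rack angle:** Two readings after the turn put the rotor within about 0.9° of zero. The last one, from hand-picked pixels in slightly mismatched views, gave 1.65°. The peg tips had not moved visibly between pictures, so I put the difference down to measurement error.
- **Ring seat:** In the side view the ring's centre is at (322.0, 242.3), against (319.3, 240.4) predicted for a fully hung ring. Allowing for the roughly 2-pixel camera offset, it is fully down. I judged this from the picture, as I felt no clear contact force at the collar.
- **Bystanders:** The cup has not moved (within 0.2 pixel). The jar and stamp look unmoved in the pictures, but I did not measure them. The gripper had let go and was clear of the rack.

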